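# Clear the bread board and serve the croutons

## Task

Take the scraper block and use it to wipe all the crust chips off the bread board, over its open edge into the crumb tray; don't touch chips on the board with the gripper. Stand the block back upright on the spoon rest, then set the empty bowl in the middle of the cleared board, tip the croutons out of the scoop so that all end up in the bowl, and stand the scoop upright on the steel top again. Leave the butter crock and the jam jar where they are.

Things in the scene. Friction and masses are not known exactly. Their poses are not given: they have to be found in the camera images.
- board: Fixed pale wooden bread board on runners, 210 mm (its x) by 260 mm (its y); its flat top is 45 mm above its origin (underside centre, on the table). Rims 12 mm wide and 14 mm high stand on three edges (inner faces at x = -93, x = +93 and y = +118 mm); the fourth edge, y = -130 mm, is open and drops into the tray.
- tray: Fixed open aluminium crumb tray, 220 mm (x) by 130 mm (y), walls 4 mm thick and 40 mm high, butted against the board's open edge; its floor is about 5 mm up. Origin at its underside centre, axes parallel to the board's.
- rest: Fixed grey silicone spoon rest on the table, a flat slab 100 mm (x) by 150 mm (y), top 6 mm above its origin (underside centre).
- scraper: Loose wooden scraper block, about 0.25 kg: dark foot 50 mm (x) by 120 mm (y) by 30 mm high, above it an upright grip bar 22 mm thick (x), 100 mm long (y), from 29 to 63 mm height. Origin at the foot's underside centre. It stands on the rest with its long side along the rest's, to about 9 degrees.
- bowl: Loose round white ceramic bowl, about 0.3 kg, nearly straight-sided: outer radius 61 mm at the foot, 64 mm at the rim, 55 mm high, wall 8 mm, floor 8 mm. Origin at its underside centre, z up. Empty at the start, standing on the table; it can be pinched by its wall at the rim.
- scoop: Loose aluminium scoop cup, about 0.22 kg, on the table with the croutons in it. Box part: x -32 to +50 mm, 62 mm wide (y, parallel flat sides to grip across), 65 mm high, walls 3 mm, floor 4 mm. No wall at -x, but an open spout with sides, its floor rising at 33 degrees to the lip. Tipped about 80 degrees towards its -x it empties over the lip. Origin under the box part's floor, z up.
- scoop_lip (a point): Middle of the scoop's spout lip, over which the croutons leave: 90 mm along the scoop's -x and 41 mm up from its origin.
- crock: Loose white lidded ceramic butter crock (bystander), radius 53 mm, 86 mm high. Origin at its underside centre. It stands in one of the four places that the rest, bowl, scoop and crock share.
- jam: Loose glass jam jar with brass cap (bystander), radius 36 mm, 94 mm high, beyond the board. Origin at its underside centre.
- chip0: Dark brown hard crust chip, 30 x 22 x 12 mm (x, y, z), 10 g, lying on the board; origin at its underside centre as built. 3 to 6 of the six chips are present; an absent one reads None.
- chip1: Dark brown hard crust chip, 30 x 22 x 12 mm (x, y, z), 10 g, lying on the board; origin at its underside centre as built. 3 to 6 of the six chips are present; an absent one reads None.
- chip2: Dark brown hard crust chip, 30 x 22 x 12 mm (x, y, z), 10 g, lying on the board; origin at its underside centre as built. 3 to 6 of the six chips are present; an absent one reads None.
- chip3: Dark brown hard crust chip, 30 x 22 x 12 mm (x, y, z), 10 g, lying on the board; origin at its underside centre as built. 3 to 6 of the six chips are present; an absent one reads None.
- chip4: Dark brown hard crust chip, 30 x 22 x 12 mm (x, y, z), 10 g, lying on the board; origin at its underside centre as built. 3 to 6 of the six chips are present; an absent one reads None.
- chip5: Dark brown hard crust chip, 30 x 22 x 12 mm (x, y, z), 10 g, lying on the board; origin at its underside centre as built. 3 to 6 of the six chips are present; an absent one reads None.
- crouton0: Golden crouton cube, 20 mm, 10 g, in the scoop at the start; origin at one face's centre. 3 to 5 of the five croutons are present; an absent one reads None.
- crouton1: Golden crouton cube, 20 mm, 10 g, in the scoop at the start; origin at one face's centre. 3 to 5 of the five croutons are present; an absent one reads None.
- crouton2: Golden crouton cube, 20 mm, 10 g, in the scoop at the start; origin at one face's centre. 3 to 5 of the five croutons are present; an absent one reads None.
- crouton3: Golden crouton cube, 20 mm, 10 g, in the scoop at the start; origin at one face's centre. 3 to 5 of the five croutons are present; an absent one reads None.
- crouton4: Golden crouton cube, 20 mm, 10 g, in the scoop at the start; origin at one face's centre. 3 to 5 of the five croutons are present; an absent one reads None.

How it is judged:
By the outcome, as a careful person would: the job done as asked, in the order asked, and still so for the second after the job is handed in, with the robot touching nothing.
Of chip0, chip1, chip2, chip3, chip4, chip5 only 3 to 6 are there at a start; the rules pass over those that are not, and their reading is None.
Of crouton0, crouton1, crouton2, crouton3, crouton4 only 3 to 5 are there at a start; the rules pass over those that are not, and their reading is None.
At some moment in a run one of scraper, bowl may be knocked a few centimetres aside while the robot is not near it.
It also fails if it takes over 210 s, if anything falls off the work surface, if the arm or the gripper's body presses on something with over 40 N, if the wrist force passes 120 N, or if a joint passes its speed limit or range.

## Robot

A 6-joint arm with a two-finger parallel gripper is mounted at the origin on the work surface. World frame = base frame: x ahead of the robot, y to its left, z up, the work surface at z = 0. Lengths are in mm, angles in rad, forces in N, time in s.
With the tool pointing down it reaches from about 350 to 975 mm from the base axis. Payload 7.1 kg.
Tool frame: the origin (TCP) lies midway between the tips of the shut fingers; the grasp point (between the pads) lies 19 mm behind it; z points along the fingers, y is the line along which they close (so a half turn about z gives the same grasp; the last joint's range is limited). The gripper opens to 88 mm and grips with 3 to 60 N. Pads are 20 mm wide; open, the fingers measure 115 mm over their backs; the gripper's body (75 mm by 178 mm) begins 61 mm behind the grasp point.
Start: joints at [1.172, 0.423, 1.63, -0, 1.089, -0.019], TCP at [231.677, 580.457, 183.375] pointing down, gripper open.
Joint ranges: [-3, 3], [-0.9, 2.11], [0.09, 2.58], [-1.31, 4.45], [0.11, 2.69], [-2.54, 2.54]. Speed limits (rad/s): [2.39, 2.39, 3.01, 3.14, 3.14, 3.14].

## Interface

Orientations are given as a rotation vector (axis times angle).
In Python, from workcell import ctrl gives the robot as it stands. The module is installed in compiled form; this text tells all that it offers.
- The arm moves only by the tool apply_moves, never from a script. Its argument "targets" is a list of rows, each a list of 3 entries, a list of its own where there are three numbers: the opening, from -1 (shut) to 1 (fully open), then the shift along the tool's x, y, z normalised to -1 to 1, where 1 is 5 cm, then the turn, a rotation vector about the tool's x, y, z normalised to -1 to 1, where 1 is 90 degrees. In form: [[jaw, [x, y, z], [wx, wy, wz]], ...]. A call has 1 to 8 rows; each row shifts and turns the commanded pose from where the row before left it, along the tool's axes as they then stand; what a row does not reach is not made up. A row lasts 1/8 s, in which the tool goes at most 62.5 mm and 10.7 degrees, less where a joint would pass 70% of its speed; a pose out of reach is approached as far as the arm can. A call with a number of a shift or a turn outside -1 to 1 is refused whole. A call with a gripper value outside its range is refused whole. The fingers move at their own pace and stop on an object; the grip force is fixed at half the most. Time passes only in rows, so rows that do not move let the fingers close. It gives the time, the measured TCP pose, the force, the opening and the grip force at its end, in the units of the state.
- ctrl.get_obs(): the state, without advancing time (a new reading comes with each control period).
- ctrl.get_image(name): name is "scene" or "top"; returns a dict with "pixels" (420x560x3 uint8, blue, green, red), "camera_matrix" (3x3 intrinsics, pixels), "view" (4x4, takes a point from world to camera coordinates). Camera axes: x right, y down, z forward; pixel columns grow to the right and rows downward; lengths in mm; the calibration is good to about 2 mm. A picture is of the moment at which its call begins. There is no depth.
- ctrl.close_job(): hands the job in; it is judged then, once.
Trained networks look in the newest picture that a camera, given by its name, has taken for a name from the list of things; names that differ only in an ending like _2 or _b are one class to them, and where a whole thing is asked for, a point or a joint stands for the part that bears it (a point fixed in the world has none). Each returns a list of dicts, best first, with "score" (0 to 1); they miss things now and then, are a little off and sometimes report something else, mostly with a low value. They report only what shows in the picture. A call takes as long as a camera call.
- ctrl.masks_of(label, camera): "region" (420x560 bool, what is visible of it) and "bbox" ([left, top, right, bottom] in pixels, round what is visible of it).
- ctrl.pinpoint(label, camera): "xy" ([column, row] in pixels: a listed point, or the origin of a listed thing).
The state is a dict: "t": time; "qpos": joint angles; "qvel": joint speeds; "joint_torque": joint torques, N m; "ee_pos": TCP position; "orientation": TCP orientation; "ft_force": force on the tool from outside, world axes, zero at the start; "moment": the same for the moment, N m; "width": finger opening in mm; "grasp_force": force on a finger pad.
Only numpy, scipy, OpenCV 4.12 (cv2) and the standard library are available. Lean on these libraries where they do the work, as an engineer would, in place of code of your own. Each camera call takes 0.05 s, during which the arm holds its last target. There are 200 camera calls.

## Working session

There is one attempt and no reset: what is moved stays moved. The work goes in short steps, Python scripts to look and compute and a tool call to move; the robot and the scene stay as the last step left them, time stands still between calls to the robot, and variables do not carry over. Pictures are saved under pics/ and viewed, at most 14 in all, crops included, and the job is handed in when it is done.

Besides the shell and the picture viewer there is one more tool, called after "Emit:" as name(argument=value, ...) on one line, values as JSON. apply_moves: Moves the arm, as the interface text tells. Scaled input: -1 to 1 covers 5 cm each way for a shift and 90 degrees each way for a turn. Its arguments: {"type":"object","properties":{"targets":{"type":"array"}},"required":["targets"]}

```bash
mkdir -p pics; cat > h.py <<'E'
import numpy as np, cv2
from workcell import ctrl
from scipy.spatial.transform import Rotation as R
def cam(n):
    im=ctrl.get_image(n); return im['pixels'],np.array(im['camera_matrix'],float),np.array(im['view'],float)
def back(px,K,V,z):
    d=V[:3,:3].T@np.linalg.solve(K,[px[0],px[1],1.]); c=-V[:3,:3].T@V[:3,3]
    return c+d*(z-c[2])/d[2]
def proj(p,K,V):
    q=K@(V[:3,:3]@np.array(p,float)+V[:3,3]); return q[:2]/q[2]
E
python3 - <<'E'
from h import *
o=ctrl.get_obs();print({k:np.round(v,3) for k,v in o.items()})
for n in ['scene','top']:
    p,K,V=cam(n);cv2.imwrite(f'pics/{n}0.png',p)
    print(n,K.round(1).tolist(),(-V[:3,:3].T@V[:3,3]).round())
    for l,z in [('board',0),('tray',0),('rest',0),('scraper',6),('bowl',0),('scoop',0),('scoop_lip',41),('crock',0),('jam',0),('chip0',45),('crouton0',10)]:
        for r in ctrl.pinpoint(l,n)[:7]: print(l,round(r['score'],2),np.round(r['xy']),back(r['xy'],K,V,z).round(0)[:2])
E
```

```text
{'t': np.float64(0.0), 'qpos': array([ 1.172,  0.424,  1.631, -0.   ,  1.089, -0.019]), 'qvel': array([-0.001, -0.002,  0.002,  0.   ,  0.   ,  0.001]), 'joint_torque': array([-0.0000e+00, -5.4462e+01, -2.7367e+01,  6.4000e-02,  2.3000e-02,
       -0.0000e+00]), 'ee_pos': array([231.442, 579.876, 182.603]), 'orientation': array([-5.930e-01, -3.085e+00,  2.000e-03]), 'ft_force': array([-0.01 , -0.196,  0.061]), 'moment': array([ 0.045, -0.016, -0.034]), 'grasp_force': np.float64(0.0), 'width': np.float64(87.671)}
scene [[408.4, 0.0, 278.4], [0.0, 408.4, 207.7], [0.0, 0.0, 1.0]] [1166. -497.  939.]
board 0.6 [304. 220.] [566.  62.]
tray 0.76 [244. 245.] [ 534. -135.]
rest 0.62 [331. 154.] [387. 342.]
scraper 0.65 [331. 154.] [393. 334.]
scraper 0.22 [302. 205.] [519.  95.]
bowl 0.92 [164. 250.] [ 408. -324.]
bowl 0.62 [295. 194.] [464. 111.]
bowl 0.35 [330. 154.] [388. 337.]
scoop 0.56 [198. 304.] [ 618. -337.]
scoop_lip 0.62 [171. 278.] [ 534. -360.]
scoop_lip 0.32 [194. 301.] [ 630. -348.]
crock 0.64 [378. 185.] [598. 354.]
jam 0.77 [280. 297.] [ 732. -157.]
jam 0.16 [164. 250.] [ 41
[... 462 characters left out ...]
.]
tray 0.28 [132. 274.] [389. 344.]
rest 0.68 [135. 278.] [381. 337.]
scraper 0.62 [242. 198.] [561.  80.]
bowl 0.84 [418. 256.] [ 402. -331.]
scoop 0.62 [412. 173.] [ 606. -337.]
scoop 0.52 [408. 179.] [ 592. -325.]
scoop_lip 0.77 [428. 202.] [ 521. -354.]
jam 0.94 [337. 134.] [ 716. -160.]
jam 0.43 [128. 276.] [387. 355.]
jam 0.42 [405. 178.] [ 595. -317.]
chip0 0.7 [246. 201.] [543.  68.]
chip0 0.65 [280. 221.] [492.  -7.]
chip0 0.62 [245. 175.] [607.  69.]
chip0 0.58 [241. 219.] [501.  81.]
crouton0 0.65 [419. 176.] [ 596. -349.]
crouton0 0.65 [413. 165.] [ 623. -337.]
crouton0 0.57 [405. 179.] [ 588. -315.]
crouton0 0.46 [404. 170.] [ 611. -316.]
crouton0 0.42 [402. 156.] [ 646. -313.]
```

View pics/scene0.png

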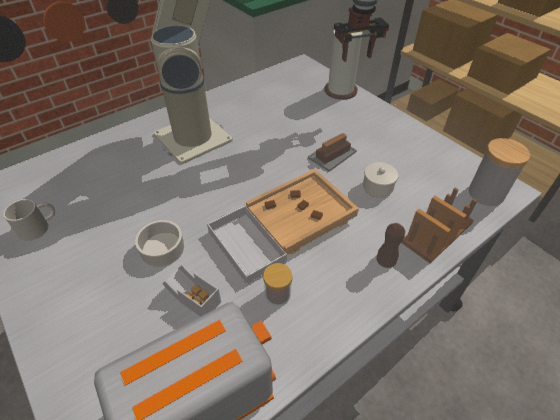

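View pics/top0.png

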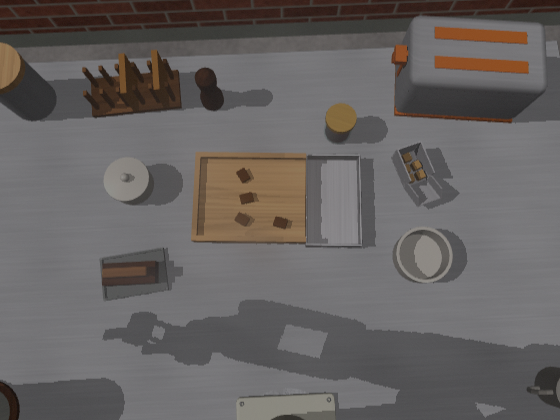

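The pictures show four chips on the board, which is close to axis-aligned with its open edge toward world −y. The scraper is on the rest at left (top view 130,273), the crock is at (127,180) and the jam at (340,120). The bowl is at (424,256), and the scoop at (412,172) with its lip toward the robot. Next I fit poses with silhouettes.

```bash
cat >> h.py <<'E'
from scipy.optimize import minimize
def box(x0,x1,y0,y1,z0,z1): return np.array([[x,y,z] for x in(x0,x1) for y in(y0,y1) for z in(z0,z1)],float)
def cyl(r0,r1,h):
    a=np.linspace(0,2*np.pi,40); return np.array([[r*np.cos(t),r*np.sin(t),z] for r,z in((r0,0),(r1,h)) for t in a])
SH=dict(board=[box(-105,105,-130,130,0,45),box(-105,-93,-130,130,45,59),box(93,105,-130,130,45,59),box(-105,105,118,130,45,59)],
 tray=[box(-110,110,-65,65,0,40)],rest=[box(-50,50,-75,75,0,6)],
 scraper=[box(-25,25,-60,60,0,30),box(-11,11,-50,50,29,63)],bowl=[cyl(61,64,55)],crock=[cyl(53,53,70)],jam=[cyl(36,36,94)],
 scoop=[box(-32,50,-31,31,0,65),np.array([[-32,y,z] for y in(-31,31) for z in(0,65)]+[[-90,y,z] for y in(-31,31) for z in(41,65)],float)])
S=4
def sil(parts,pose,z,K,V):
    m=np.zeros((420*S,560*S),np.uint8)
    T=R.from_euler('z',pose[2]).as_matrix()
    for P in parts:
        W=P@T.T+[pose[0],pose[1],z]; C=W@V[:3,:3].T+V[:3,3]; q=C@K.T; q=q[:,:2]/q[:,2:]
        h=cv2.convexHull(((q+.5)*S).astype(np.float32)); cv2.fillConvexPoly(m,h.round().astype(np.int32),1)
    return cv2.resize(m*255,(560,420),interpolation=cv2.INTER_AREA)/255.
def fit(name,x0,z=0,cams=('top','scene'),yaw=True,hide=None,verbose=True):
    D=[]
    for n in cams:
        p,K,V=cam(n); r=ctrl.masks_of(name,n)
        best=None
        for q in r:
            s=sil(SH[name],x0,z,K,V); i=np.minimum(s,q['region']).sum()/np.maximum(s,q['region']).sum()
            if best is None or i>best[0]: best=(i,q['region'])
        if best and best[0]>.15: D.append((best[1],K,V))
    def c(x):
        e=0
        for m,K,V in D:
            s=sil(SH[name],x if yaw else [x[0],x[1],0],z,K,V)
            if hide is not None: s=s*(1-sil(SH[hide[0]],hide[1],hide[2],K,V))
            e+=1-np.minimum(s,m).sum()/np.maximum(s,m).sum()
        return e/max(len(D),1)
    b=None
    for d in ([0,.15,-.15] if yaw else [0]):
        x=np.array(x0,float)+[0,0,d]
        sx=np.array([x,x+[12,0,0],x+[0,12,0],x+[0,0,.12]])
        o=minimize(c,x,method='Nelder-Mead',options=dict(initial_simplex=sx,xatol=.05,fatol=1e-5,maxiter=150))
        if b is None or o.fun<b.fun: b=o
    if verbose: print(name,'x,y,yawdeg',b.x[:2].round(1),np.degrees(b.x[2]).round(1) if yaw else '','1-IoU',round(b.fun,3),'cams',len(D))
    return b.x
E
cat > f.py <<'E'
from h import *
fit('board',[556,62,0]);fit('tray',[536,-138,0])
s=fit('scraper',[390,335,0],6);fit('rest',[386,338,0],hide=('scraper',s,6))
fit('bowl',[405,-328,0],yaw=False);fit('scoop',[605,-335,0.2]);fit('crock',[598,350,0],yaw=False);fit('jam',[725,-158,0],yaw=False)
for n in ('top','scene'):
    p,K,V=cam(n); print(n,'chips',[(back(r['xy'],K,V,45).round()[:2].tolist(),round(r['score'],2)) for r in ctrl.pinpoint('chip0',n)])
E
time python3 f.py
```

```text
board x,y,yawdeg [552.6  60.7] -3.2 1-IoU 0.118 cams 2
tray x,y,yawdeg [ 540.6 -134.1] -3.4 1-IoU 0.039 cams 2
scraper x,y,yawdeg [390.7 342. ] 1.8 1-IoU 0.082 cams 2
rest x,y,yawdeg [390.5 340.1] 7.3 1-IoU 0.145 cams 2
bowl x,y,yawdeg [ 401.  -328.6]  1-IoU 0.03 cams 2
scoop x,y,yawdeg [ 608.6 -331. ] 17.4 1-IoU 0.238 cams 2
crock x,y,yawdeg [603.  342.2]  1-IoU 0.112 cams 1
jam x,y,yawdeg [ 721.3 -157.3]  1-IoU 0.099 cams 2
top chips [([499.0, 87.0], 0.57), ([589.0, -345.0], 0.55), ([610.0, 68.0], 0.53), ([492.0, -8.0], 0.48), ([554.0, 72.0], 0.47)]
scene chips [([442.0, -334.0], 0.62), ([550.0, 69.0], 0.55), ([488.0, -5.0], 0.52), ([612.0, 78.0], 0.41), ([495.0, 86.0], 0.4)]
real	0m54.295s
user	0m24.700s
sys	0m27.216s
```

```bash
cat >> h.py <<'E'
import json
def plan(p,yaw,tilt=0):
    """target TCP p; tool y at world yaw(deg) mod 180, pointing down; prints total delta in tool axes (mm) and turn deg about tool z"""
    o=ctrl.get_obs(); Rm=R.from_rotvec(o['orientation']).as_matrix()
    d=Rm.T@(np.array(p)-o['ee_pos'])
    cur=np.degrees(np.arctan2(Rm[1,1],Rm[0,1])); dy=(yaw-cur+90)%180-90
    print('t',round(float(o['t']),2),'pos',o['ee_pos'].round(1),'tooly yaw',cur.round(1),'zaxis',Rm[:,2].round(3),'q',o['qpos'].round(2),'w',round(float(o['width']),1),'gf',round(float(o['grasp_force']),1),'F',o['ft_force'].round(1))
    print('delta tool mm',d.round(1),'units',(d/50).round(3),'turn z: %.1f deg (units %.3f) j6 alt' % (-dy,-dy/90))
    with open('log.jsonl','a') as f: f.write(json.dumps([list(map(float,o['qpos'])),list(map(float,o['ee_pos'])),list(map(float,o['orientation']))])+'\n')
E
python3 -c "
from h import *
plan([390.7,342,120],1.8)"
```

```text
t 3.0 pos [231.7 580.4 183.4] tooly yaw 68.2 zaxis [ 0. -0. -1.] q [ 1.17  0.42  1.63 -0.    1.09 -0.02] w 88.1 gf 0.0 F [0.2 1.2 0.8]
delta tool mm [-236.1 -162.5   63.4] units [-4.722 -3.25   1.268] turn z: 66.4 deg (units 0.738) j6 alt
```

Emit:
apply_moves(targets=[[1, [-0.4, -0.3, 0], [0, 0, 0]], [1, [-0.6, -0.4, 0], [0, 0, 0]], [1, [-0.7, -0.5, 0], [0, 0, 0]], [1, [-0.7, -0.5, 0], [0, 0, 0]], [1, [-0.7, -0.5, 0], [0, 0, 0]], [1, [-0.6, -0.4, 0], [0, 0, 0]], [1, [-0.6, -0.4, 0], [0, 0, 0]], [1, [-0.4, -0.25, 0], [0, 0, 0]]])

```text
t: 4.0
ee_pos: [390.4, 339.8, 183.4]
orientation: [0.595, 3.085, -0.001]
ft_force: [-1.1, 0.4, -0.3]
width: 87.4
grasp_force: 0.0
```

Emit:
apply_moves(targets=[[1, [0, 0, 0], [0, 0, 0.1]], [1, [0, 0, 0], [0, 0, 0.1]], [1, [0, 0, 0], [0, 0, 0.1]], [1, [0, 0, 0], [0, 0, 0.1]], [1, [0, 0, 0], [0, 0, 0.1]], [1, [0, 0, 0], [0, 0, 0.1]], [1, [0, 0, 0], [0, 0, 0.1]], [1, [0, 0, 0.5], [0, 0, 0.038]]])

```text
t: 5.0
ee_pos: [391.0, 342.2, 159.7]
orientation: [2.189, 2.252, 0.006]
ft_force: [-0.3, 0.2, -0.5]
width: 88.0
grasp_force: 0.0
```

```bash
python3 -c "
from h import *
s=fit('scraper',[390,340,0.03],6)
plan([s[0],s[1],40],np.degrees(s[2]))
p,K,V=cam('scene');q=proj([s[0],s[1],40],K,V).astype(int)
cv2.imwrite('pics/a.png',cv2.resize(p[80:240,250:450],None,fx=3,fy=3))"
```

```text
scraper x,y,yawdeg [389.8 343. ] 1.7 1-IoU 0.085 cams 2
t 5.2 pos [389.5 341.5 158.4] tooly yaw 1.9 zaxis [-0.001 -0.001 -1.   ] q [ 0.7   0.3   1.88 -0.    0.96  0.66] w 88.0 gf 0.0 F [0.4 0.  0.5]
delta tool mm [  1.6   0.5 118.4] units [0.032 0.009 2.369] turn z: 0.2 deg (units 0.002) j6 alt
```

View pics/a.png

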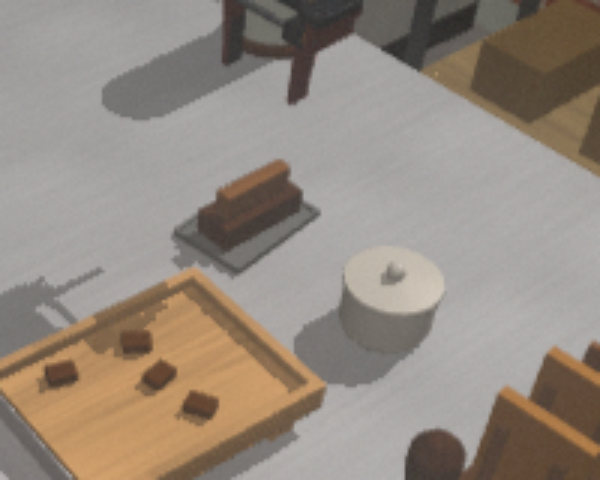

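Crop: the fingers (265,80) hang right above the scraper bar (253,185), so I descend and grip.

Emit:
apply_moves(targets=[[1, [0.02, 0, 0.4], [0, 0, 0]], [1, [0.01, 0, 0.5], [0, 0, 0]], [1, [0, 0, 0.5], [0, 0, 0]], [1, [0, 0, 0.4], [0, 0, 0]], [1, [0, 0, 0.3], [0, 0, 0]], [1, [0, 0, 0.2], [0, 0, 0]], [1, [0, 0, 0.06], [0, 0, 0]], [1, [0, 0, 0], [0, 0, 0]]])

```text
t: 6.25
ee_pos: [389.9, 344.1, 40.6]
orientation: [2.186, 2.257, 0.001]
ft_force: [-0.2, -0.2, -0.2]
width: 87.8
grasp_force: 0.0
```

Emit:
apply_moves(targets=[[-1, [0, 0, 0], [0, 0, 0]], [-1, [0, 0, 0], [0, 0, 0]], [-1, [0, 0, 0], [0, 0, 0]], [-1, [0, 0, 0], [0, 0, 0]], [-1, [0, 0, 0], [0, 0, 0]], [-1, [0, 0, 0], [0, 0, 0]], [-1, [0, 0, 0], [0, 0, 0]]])

```text
t: 7.12
ee_pos: [389.6, 343.9, 40.3]
orientation: [2.186, 2.256, -0.0]
ft_force: [0.2, 0.5, -0.4]
width: 21.3
grasp_force: 0.0
```

```bash
python3 -c "
from h import *
plan([0,0,0],0)"
```

```text
t 7.12 pos [389.6 343.9  40.3] tooly yaw 1.8 zaxis [-0. -0. -1.] q [ 0.7   0.49  1.95 -0.    0.7   0.67] w 21.3 gf 0.0 F [ 0.2  0.5 -0.4]
delta tool mm [-331.3 -400.3   40.4] units [-6.627 -8.007  0.808] turn z: 1.8 deg (units 0.020) j6 alt
```

Emit:
apply_moves(targets=[[-1, [0, 0, 0], [0, 0, 0]], [-1, [0, 0, 0], [0, 0, 0]], [-1, [0, 0, -0.2], [0, 0, 0]], [-1, [0, 0, -0.4], [0, 0, 0]], [-1, [0, 0, -0.4], [0, 0, 0]], [-1, [0, 0, -0.4], [0, 0, 0]], [-1, [0, 0, -0.4], [0, 0, 0]], [-1, [0, 0, -0.2], [0, 0, 0]]])

```text
t: 8.12
ee_pos: [390.1, 344.3, 142.0]
orientation: [2.186, 2.256, 0.003]
ft_force: [-0.5, 0.8, -0.6]
width: 0.5
grasp_force: 0.0
```

```bash
python3 - <<'E'
from h import *
B=np.array([552.3,60.6]);a=np.radians(-3.3);X=np.array([np.cos(a),np.sin(a)]);Y=np.array([-np.sin(a),np.cos(a)])
for l in [[31,86],[-31,86]]:
    p=B+l[0]*X+l[1]*Y; print(l,p.round(1)); plan([p[0],p[1],130],86.7)
for n in ('top','scene'):
    p,K,V=cam(n)
    for r in ctrl.pinpoint('chip0',n):
        w=back(r['xy'],K,V,45)[:2]-B; print(n,'chip board xy',round(w@X),round(w@Y),round(r['score'],2))
p,K,V=cam('scene');cv2.imwrite('pics/b.png',cv2.resize(p[60:260,220:450],None,fx=3,fy=3))
E
```

```text
[31, 86] [588.2 144.7]
t 8.12 pos [390.1 344.3 142. ] tooly yaw 1.8 zaxis [ 0.002  0.001 -1.   ] q [ 0.7   0.33  1.89 -0.    0.92  0.67] w 0.5 gf 0.0 F [-0.5  0.8 -0.6]
delta tool mm [-205.9  191.6   12. ] units [-4.117  3.832  0.241] turn z: -84.9 deg (units -0.943) j6 alt
[-31, 86] [526.3 148.2]
t 8.12 pos [390.1 344.3 142. ] tooly yaw 1.8 zaxis [ 0.002  0.001 -1.   ] q [ 0.7   0.33  1.89 -0.    0.92  0.67] w 0.5 gf 0.0 F [-0.5  0.8 -0.6]
delta tool mm [-200.3  129.9   12. ] units [-4.007  2.597  0.239] turn z: -84.9 deg (units -0.943) j6 alt
top chip board xy 0 15 0.69
top chip board xy -54 15 0.65
top chip board xy 54 9 0.62
top chip board xy -57 -74 0.61
scene chip board xy 70 15 0.6
scene chip board xy -50 21 0.52
scene chip board xy 5 14 0.49
scene chip board xy 106 -365 0.44
scene chip board xy -58 -76 0.38
scene chip board xy 211 -227 0.22
```

View pics/b.png

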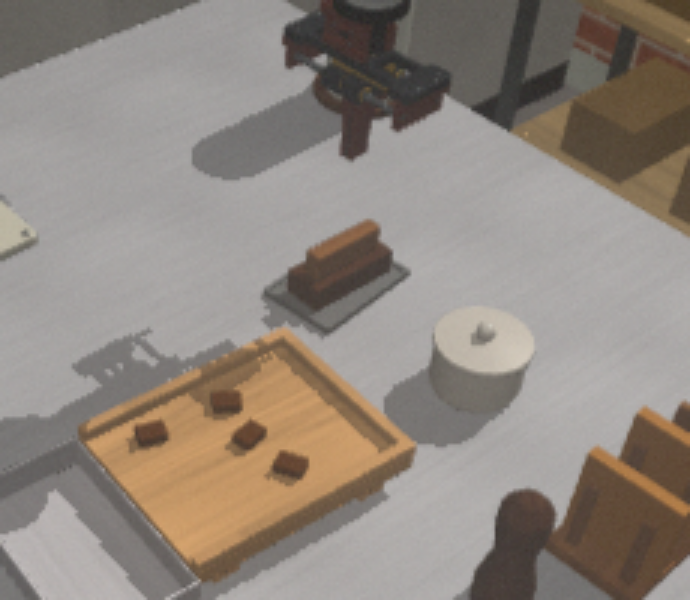

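```bash
python3 - <<'E'
from h import *
o=ctrl.get_obs()
for n in ('top','scene'):
    p,K,V=cam(n); print(n,proj(o['ee_pos'],K,V).round(1),proj([390,343,40],K,V).round(1),'base',proj([0,0,0],K,V).round(1),V.round(3).tolist()); 
    cv2.imwrite(f'pics/c_{n}.png',p)
t=cv2.imread('pics/c_top.png');cv2.imwrite('pics/c.png',cv2.resize(t[120:420,60:360],None,fx=2,fy=2))
s=fit('scraper',[390,340,0.03],6); 
for c in ('top','scene'): fit('scraper',[390,340,0.03],6,cams=(c,))
E
```

```text
top [111.9 269.2] [127.3 272.7] base [286.3 446.1] [[-0.045, -0.999, -0.001, 6.197], [-0.977, 0.045, -0.209, 520.462], [0.209, -0.009, -0.978, 1069.875], [0.0, 0.0, 0.0, 1.0]]
scene [336. 121.] [333.1 145.1] base [192.8 137.1] [[0.612, 0.791, -0.002, -319.002], [0.58, -0.45, -0.679, -263.383], [-0.537, 0.414, -0.735, 1522.048], [0.0, 0.0, 0.0, 1.0]]
scraper x,y,yawdeg [390.  343.1] 1.6 1-IoU 0.143 cams 2
scraper x,y,yawdeg [390.1 337.7] -0.8 1-IoU 0.153 cams 1
scraper x,y,yawdeg [391.2 343.8] 3.0 1-IoU 0.089 cams 1
```

View pics/c.png

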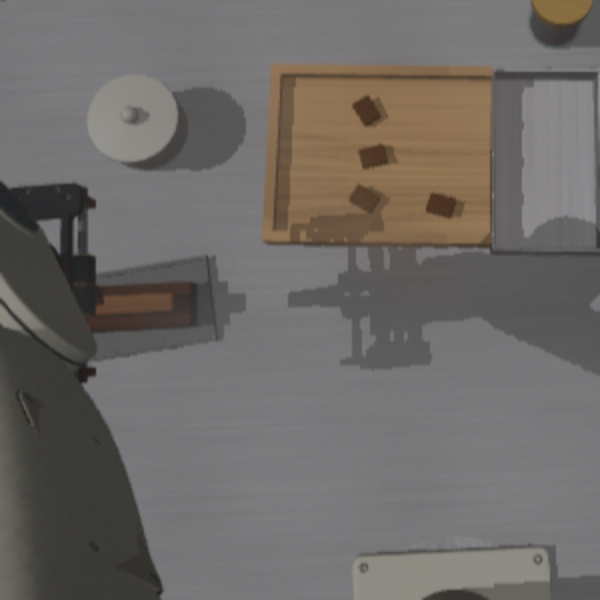

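```bash
python3 - <<'E'
from h import *
o=ctrl.get_obs(); e=o['ee_pos']
out=[]
for n,c in (('scene',(300,60)),('top',(60,220))):
    p,K,V=cam(n); im=cv2.resize(p[c[1]:c[1]+100,c[0]:c[0]+80],None,fx=5,fy=5,interpolation=cv2.INTER_CUBIC)
    for d,col in ((0,(0,255,0)),(35,(255,255,0)),(80,(255,0,255))):
        q=proj(e+[0,0,d],K,V); cv2.circle(im,tuple(((q-c)*5).astype(int)),4,col,-1)
    out.append(im)
cv2.imwrite('pics/d.png',np.hstack(out))
E
```

```text
(no output)
```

View pics/d.png

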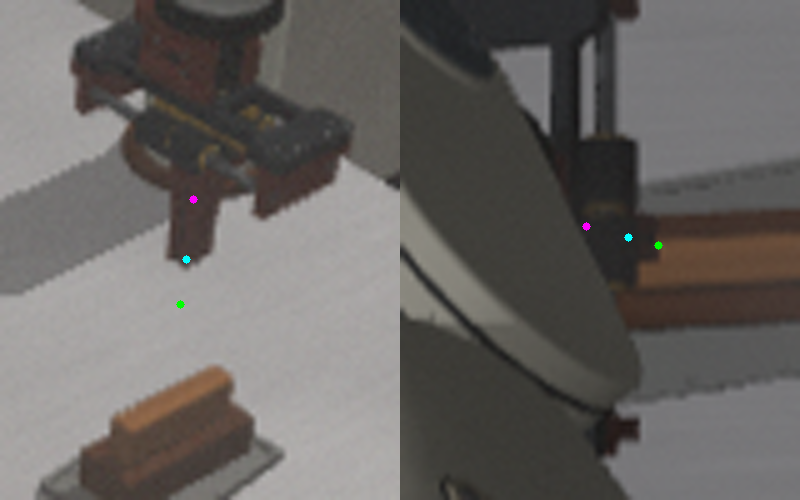

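```bash
python3 - <<'E'
from h import *
_,K1,V1=cam('scene');_,K2,V2=cam('top')
def tri(a,b):
    P1=K1@V1[:3];P2=K2@V2[:3]; X=cv2.triangulatePoints(P1,P2,np.float64(a).reshape(2,1),np.float64(b).reshape(2,1)).ravel(); X=X[:3]/X[3]
    print(X.round(1),proj(X,K1,V1).round(1),proj(X,K2,V2).round(1))
tri([337.5,112.5],[111.4,268])
tri([337.5,112.5],[107,268])
m=ctrl.pinpoint('scraper','top')[0];s=ctrl.pinpoint('scraper','scene')[0];tri(s['xy'],m['xy'])
m=ctrl.pinpoint('jam','top')[0];s=ctrl.pinpoint('jam','scene')[0];tri(s['xy'],m['xy'])
m=ctrl.pinpoint('bowl','top')[0];s=ctrl.pinpoint('bowl','scene')[0];tri(s['xy'],m['xy'])
from os import system
print(open('log.jsonl').read())
E
```

```text
[390.7 336.1 175. ] [335.7 113. ] [109.6 266.8]
[389.5 343.1 172.8] [337.  112.7] [106.5 267.6]
[385.6 344.8   1. ] [331.6 152.9] [131.7 275.9]
[ 718.7 -156.4  -20.3] [277.3 297.2] [334.6 135.5]
[ 406.9 -328.5    5. ] [162.6 248.9] [417.5 253.6]
[[1.1719998295417209, 0.42308324778303047, 1.629909304436631, -1.2051225777096651e-05, 1.088616819648935, -0.0189634648184766], [231.67655424156703, 580.446526490195, 183.3818663688], [0.593050224976918, 3.0851016166204324, -2.9167977029985705e-05]]
[[0.6968714624064591, 0.30057762239946123, 1.8846808953045626, -0.00013656681378457976, 0.95743298290381, 0.6643265136947357], [389.5089974201251, 341.46838081584, 158.43185288161337], [-2.1849087486750434, -2.2573768972906856, 0.001734935365012989]]
[[0.7002117652130011, 0.49007258943182824, 1.9481375344256082, -4.355528948844529e-05, 0.7034937102488544, 0.6685194439264724], [389.629241531576, 343.8699390512067, 40.338093249853074], [2.1859135484266865, 2.256386640217975, -0.00017821398411194548]]
[[0.7002600131923065, 0.3256753355937446, 1.894562301431708, -1.3136509351638449e-05, 0.9192520381886551, 0.6685029139521476], [390.1285484706887, 344.33159273103655, 141.9954820291292], [2.18572467885918, 2.256280885951158, 0.003284621555684924]]
[[0.7002600131923065, 0.3256753355937446, 1.894562301431708, -1.3136509351638449e-05, 0.9192520381886551, 0.6685029139521476], [390.1285484706887, 344.33159273103655, 141.9954820291292], [2.18572467885918, 2.256280885951158, 0.003284621555684924]]
```

The fingertips triangulate to about 32 mm above the reported TCP. That explains the missed grasp: the tips closed just above the bar. I'll correct for it and check by force.

Emit:
apply_moves(targets=[[1, [0, 0, 0.2], [0, 0, 0]], [1, [0, 0, 0.3], [0, 0, 0]], [1, [0, 0, 0.3], [0, 0, 0]], [1, [0, 0, 0.3], [0, 0, 0]], [1, [0, 0, 0.2], [0, 0, 0]], [1, [0, 0, 0.1], [0, 0, 0]], [1, [0, 0, 0], [0, 0, 0]], [1, [0, 0, 0], [0, 0, 0]]])

```text
t: 10.38
ee_pos: [390.0, 344.2, 70.8]
orientation: [2.186, 2.256, 0.001]
ft_force: [0.1, 0.3, -0.5]
width: 76.7
grasp_force: 0.0
```

Emit:
apply_moves(targets=[[1, [0, 0, 0.2], [0, 0, 0]], [1, [0, 0, 0.3], [0, 0, 0]], [1, [0, 0, 0.3], [0, 0, 0]], [1, [0, 0, 0.14], [0, 0, 0]], [1, [0, 0, 0.1], [0, 0, 0]], [1, [0, 0, 0.06], [0, 0, 0]], [1, [0, 0, 0.06], [0, 0, 0]], [1, [0, 0, 0], [0, 0, 0]]])

```text
t: 11.38
ee_pos: [389.7, 343.9, 12.4]
orientation: [2.186, 2.256, 0.0]
ft_force: [-0.1, -0.1, 0.1]
width: 87.8
grasp_force: 0.0
```

Emit:
apply_moves(targets=[[-1, [0, 0, 0], [0, 0, 0]], [-1, [0, 0, 0], [0, 0, 0]], [-1, [0, 0, 0], [0, 0, 0]], [-1, [0, 0, 0], [0, 0, 0]], [-1, [0, 0, 0], [0, 0, 0]], [-1, [0, 0, 0], [0, 0, 0]], [-1, [0, 0, 0], [0, 0, 0]], [-1, [0, 0, 0], [0, 0, 0]]])

```text
t: 12.38
ee_pos: [389.6, 343.8, 12.3]
orientation: [2.186, 2.256, -0.0]
ft_force: [2.2, 0.6, 0.0]
width: 21.9
grasp_force: 29.9
```

Emit:
apply_moves(targets=[[-1, [0, 0, 0], [0, 0, 0]], [-1, [0, 0, 0], [0, 0, 0]], [-1, [0, 0, 0], [0, 0, 0]]])

```text
t: 12.75
ee_pos: [389.5, 343.8, 12.3]
orientation: [-2.186, -2.256, 0.0]
ft_force: [0.1, 0.7, -0.9]
width: 21.3
grasp_force: 29.9
```

Emit:
apply_moves(targets=[[-1, [0, 0, -0.2], [0, 0, 0]], [-1, [0, 0, -0.4], [0, 0, 0]], [-1, [0, 0, -0.5], [0, 0, 0]], [-1, [0, 0, -0.5], [0, 0, 0]], [-1, [0, 0, -0.3], [0, 0, 0]], [-1, [0, 0, 0], [0, 0, 0]]])

```text
t: 13.5
ee_pos: [390.2, 344.4, 108.5]
orientation: [2.186, 2.256, 0.004]
ft_force: [-0.1, 0.0, -2.4]
width: 21.8
grasp_force: 29.8
```

Emit:
apply_moves(targets=[[-1, [-0.3, 0.3, 0], [0, 0, 0]], [-1, [-0.5, 0.5, 0], [0, 0, 0]], [-1, [-0.6, 0.55, 0], [0, 0, 0]], [-1, [-0.7, 0.6, 0], [0, 0, 0]], [-1, [-0.7, 0.6, 0], [0, 0, 0]], [-1, [-0.6, 0.55, 0], [0, 0, 0]], [-1, [-0.4, 0.4, 0], [0, 0, 0]], [-1, [-0.3, 0.3, 0], [0, 0, 0]]])

```text
t: 14.5
ee_pos: [586.1, 143.8, 106.1]
orientation: [-2.186, -2.255, 0.003]
ft_force: [0.3, -0.1, -2.2]
width: 21.9
grasp_force: 29.8
```

Emit:
apply_moves(targets=[[-1, [0, 0, 0], [0, 0, -0.1]], [-1, [0, 0, 0], [0, 0, -0.11]], [-1, [0, 0, 0], [0, 0, -0.11]], [-1, [0, 0, 0], [0, 0, -0.11]], [-1, [0, 0, 0], [0, 0, -0.11]], [-1, [0, 0, 0], [0, 0, -0.11]], [-1, [0, 0, 0], [0, 0, -0.11]], [-1, [0, 0, 0], [0, 0, -0.11]]])

```text
t: 15.5
ee_pos: [585.3, 145.2, 106.5]
orientation: [-0.261, -3.129, 0.001]
ft_force: [0.4, 0.2, -2.4]
width: 21.6
grasp_force: 29.8
```

Emit:
apply_moves(targets=[[-1, [0, 0, 0], [0, 0, -0.073]], [-1, [0, 0, 0], [0, 0, 0]]])

```text
t: 15.75
ee_pos: [585.5, 145.2, 106.7]
orientation: [-0.092, -3.139, 0.0]
ft_force: [-0.7, -0.6, -2.9]
width: 22.1
grasp_force: 29.8
```

```bash
python3 - <<'E'
from h import *
plan([588.2,144.7,53],86.7)
p,K,V=cam('top');cv2.imwrite('pics/e.png',cv2.resize(p[130:280,60:360],None,fx=2.6,fy=2.6))
p,K,V=cam('scene');cv2.imwrite('pics/e2.png',cv2.resize(p[100:260,220:420],None,fx=3,fy=3))
E
```

```text
t 15.75 pos [585.5 145.2 106.7] tooly yaw 86.7 zaxis [-0.001 -0.    -1.   ] q [ 0.22  0.49  1.73  0.    0.92 -1.29] w 22.1 gf 29.8 F [-0.7 -0.6 -2.9]
delta tool mm [-2.8 -0.4 53.7] units [-0.056 -0.007  1.073] turn z: -0.0 deg (units -0.000) j6 alt
```

View pics/e2.png

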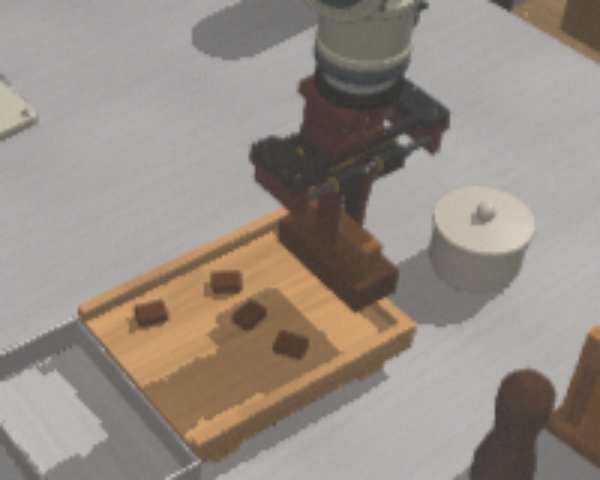

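Emit:
apply_moves(targets=[[-1, [0, 0, 0.3], [0, 0, 0]], [-1, [0, 0, 0.3], [0, 0, 0]], [-1, [0, 0, 0.2], [0, 0, 0]], [-1, [0, 0, 0.15], [0, 0, 0]], [-1, [0, 0, 0.1], [0, 0, 0]], [-1, [0, 0, 0.04], [0, 0, 0]], [-1, [0, 0, 0], [0, 0, 0]]])

```text
t: 16.73
ee_pos: [586.2, 145.1, 53.0]
orientation: [0.091, 3.14, 0.0]
ft_force: [-0.1, 0.4, -2.6]
width: 22.0
grasp_force: 29.8
```

Emit:
apply_moves(targets=[[-1, [0, -0.1, 0], [0, 0, 0]], [-1, [0, -0.15, 0], [0, 0, 0]], [-1, [0, -0.2, 0], [0, 0, 0]], [-1, [0, -0.2, 0], [0, 0, 0]], [-1, [0, -0.2, 0], [0, 0, 0]], [-1, [0, -0.2, 0], [0, 0, 0]]])

```text
t: 17.48
ee_pos: [583.0, 91.8, 52.9]
orientation: [0.091, 3.14, -0.0]
ft_force: [0.1, 0.2, -2.5]
width: 21.8
grasp_force: 29.8
```

Emit:
apply_moves(targets=[[-1, [0, -0.2, 0], [0, 0, 0]], [-1, [0, -0.2, 0], [0, 0, 0]], [-1, [0, -0.2, 0], [0, 0, 0]], [-1, [0, -0.2, 0], [0, 0, 0]], [-1, [0, -0.2, 0], [0, 0, 0]], [-1, [0, -0.2, 0], [0, 0, 0]], [-1, [0, -0.2, 0], [0, 0, 0]], [-1, [0, -0.2, 0], [0, 0, 0]]])

```text
t: 18.48
ee_pos: [578.4, 12.1, 52.9]
orientation: [0.091, 3.14, 0.0]
ft_force: [0.4, 0.4, -2.3]
width: 22.2
grasp_force: 29.8
```

Emit:
apply_moves(targets=[[-1, [0, -0.2, 0], [0, 0, 0]], [-1, [0, -0.2, 0], [0, 0, 0]], [-1, [0, -0.2, 0], [0, 0, 0]], [-1, [0, -0.2, 0], [0, 0, 0]], [-1, [0, -0.2, 0], [0, 0, 0]], [-1, [0, -0.2, 0], [0, 0, 0]], [-1, [0, -0.2, 0], [0, 0, 0]], [-1, [0, -0.07, 0], [0, 0, 0]]])

```text
t: 19.48
ee_pos: [574.1, -61.4, 52.9]
orientation: [-0.092, -3.14, 0.0]
ft_force: [0.1, -0.3, -2.5]
width: 21.5
grasp_force: 29.8
```

Emit:
apply_moves(targets=[[-1, [0, 0, 0], [0, 0, 0]], [-1, [0, 0, -0.2], [0, 0, 0]], [-1, [0, 0, -0.3], [0, 0, 0]], [-1, [0, 0, -0.3], [0, 0, 0]], [-1, [0, 0, -0.2], [0, 0, 0]]])

```text
t: 20.1
ee_pos: [574.8, -60.6, 104.6]
orientation: [0.09, 3.138, -0.0]
ft_force: [0.6, -0.6, -2.7]
width: 21.9
grasp_force: 29.8
```

Emit:
apply_moves(targets=[[-1, [0.1, 0.3, 0], [0, 0, 0]], [-1, [0.1, 0.5, 0], [0, 0, 0]], [-1, [0.1, 0.6, 0], [0, 0, 0]], [-1, [0.1, 0.7, 0], [0, 0, 0]], [-1, [0.2, 0.7, 0], [0, 0, 0]], [-1, [0.2, 0.6, 0], [0, 0, 0]], [-1, [0.2, 0.5, 0], [0, 0, 0]], [-1, [0.16, 0.2, 0], [0, 0, 0]]])

```text
t: 21.1
ee_pos: [526.8, 149.1, 102.4]
orientation: [-0.088, -3.139, 0.0]
ft_force: [0.1, 0.7, -2.7]
width: 22.0
grasp_force: 29.8
```

```bash
python3 - <<'E'
from h import *
B=np.array([552.3,60.6]);a=np.radians(-3.3);X=np.array([np.cos(a),np.sin(a)]);Y=np.array([-np.sin(a),np.cos(a)])
p=B-29*X+86*Y; plan([p[0],p[1],53],86.7)
p,K,V=cam('top');t=p[130:280,60:360];q,K,V=cam('scene');s=q[100:260,200:400]
cv2.imwrite('pics/f.png',np.vstack([cv2.resize(t,(560,280)),cv2.resize(s,(400,320))[:, :].copy() if 0 else cv2.copyMakeBorder(cv2.resize(s,(400,320)),0,0,0,160,cv2.BORDER_CONSTANT)]))
E
```

```text
t 21.1 pos [526.8 149.1 102.4] tooly yaw 86.8 zaxis [-0.001 -0.    -1.   ] q [ 0.25  0.42  1.86  0.    0.86 -1.26] w 22.0 gf 29.8 F [ 0.1  0.7 -2.7]
delta tool mm [-1.6 -0.8 49.4] units [-0.033 -0.017  0.989] turn z: 0.1 deg (units 0.001) j6 alt
```

View pics/f.png

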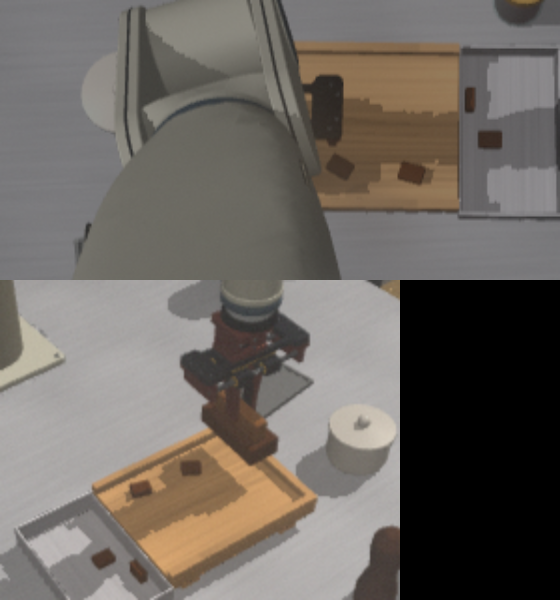

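Two chips are in the tray (around (470,100) and (490,140) in the upper crop). Two remain on the left lane, so I sweep that now.

Emit:
apply_moves(targets=[[-1, [-0.03, 0, 0.3], [0, 0, 0]], [-1, [0, 0, 0.3], [0, 0, 0]], [-1, [0, 0, 0.2], [0, 0, 0]], [-1, [0, 0, 0.1], [0, 0, 0]], [-1, [0, 0, 0.09], [0, 0, 0]], [-1, [0, 0, 0], [0, 0, 0]]])

```text
t: 21.95
ee_pos: [529.6, 147.3, 53.2]
orientation: [-0.091, -3.14, 0.0]
ft_force: [0.3, 0.7, -2.8]
width: 22.0
grasp_force: 29.8
```

Emit:
apply_moves(targets=[[-1, [0, -0.1, 0], [0, 0, 0]], [-1, [0, -0.15, 0], [0, 0, 0]], [-1, [0, -0.2, 0], [0, 0, 0]], [-1, [0, -0.2, 0], [0, 0, 0]], [-1, [0, -0.2, 0], [0, 0, 0]], [-1, [0, -0.2, 0], [0, 0, 0]], [-1, [0, -0.2, 0], [0, 0, 0]], [-1, [0, -0.2, 0], [0, 0, 0]]])

```text
t: 22.95
ee_pos: [525.4, 74.2, 53.4]
orientation: [0.091, 3.14, -0.0]
ft_force: [0.6, -0.2, -1.8]
width: 21.8
grasp_force: 29.8
```

Emit:
apply_moves(targets=[[-1, [0, -0.2, 0], [0, 0, 0]], [-1, [0, -0.2, 0], [0, 0, 0]], [-1, [0, -0.2, 0], [0, 0, 0]], [-1, [0, -0.2, 0], [0, 0, 0]], [-1, [0, -0.2, 0], [0, 0, 0]], [-1, [0, -0.2, 0], [0, 0, 0]], [-1, [0, -0.2, 0], [0, 0, 0]], [-1, [0, -0.2, 0], [0, 0, 0]]])

```text
t: 23.95
ee_pos: [520.8, -5.6, 53.4]
orientation: [0.091, 3.14, -0.0]
ft_force: [0.1, -0.5, -2.0]
width: 22.0
grasp_force: 29.8
```

Emit:
apply_moves(targets=[[-1, [0, -0.2, 0], [0, 0, 0]], [-1, [0, -0.2, 0], [0, 0, 0]], [-1, [0, -0.2, 0], [0, 0, 0]], [-1, [0, -0.2, 0], [0, 0, 0]], [-1, [0, -0.2, 0], [0, 0, 0]], [-1, [0, -0.1, 0], [0, 0, 0]], [-1, [0, 0, 0], [0, 0, 0]]])

```text
t: 24.82
ee_pos: [517.6, -60.2, 53.4]
orientation: [0.092, 3.14, 0.0]
ft_force: [0.6, 0.1, -1.9]
width: 21.9
grasp_force: 29.8
```

Emit:
apply_moves(targets=[[-1, [0, 0, -0.2], [0, 0, 0]], [-1, [0, 0, -0.4], [0, 0, 0]], [-1, [0, 0, -0.4], [0, 0, 0]], [-1, [0, 0, -0.2], [0, 0, 0]], [-1, [0, 0, 0], [0, 0, 0]]])

```text
t: 25.45
ee_pos: [518.2, -59.7, 114.2]
orientation: [0.09, 3.138, -0.0]
ft_force: [0.3, -0.3, -3.0]
width: 22.1
grasp_force: 29.8
```

Emit:
apply_moves(targets=[[-1, [0.1, 0.3, 0], [0, 0, 0]], [-1, [0.2, 0.6, 0], [0, 0, 0]], [-1, [0.2, 0.8, 0], [0, 0, 0]], [-1, [0.3, 0.8, 0], [0, 0, 0]], [-1, [0.3, 0.8, 0], [0, 0, 0]], [-1, [0.3, 0.8, 0], [0, 0, 0]], [-1, [0.3, 0.8, 0], [0, 0, 0]], [-1, [0.2, 0.6, 0], [0, 0, 0]]])

```text
t: 26.45
ee_pos: [436.6, 222.0, 112.5]
orientation: [-0.089, -3.139, 0.001]
ft_force: [-0.3, -0.6, -2.8]
width: 21.9
grasp_force: 29.8
```

```bash
python3 - <<'E'
from h import *
plan([390.5,341,110],3)
p,K,V=cam('top');t=p[130:280,60:360];q,K,V=cam('scene');s=q[100:260,200:400]
cv2.imwrite('pics/g.png',np.vstack([cv2.resize(t,(560,280)),cv2.copyMakeBorder(cv2.resize(s,(400,320)),0,0,0,160,cv2.BORDER_CONSTANT)]))
E
```

```text
t 26.45 pos [436.6 222.  112.5] tooly yaw 86.8 zaxis [-0.002 -0.001 -1.   ] q [ 0.45  0.33  1.98  0.    0.84 -1.07] w 21.9 gf 29.8 F [-0.3 -0.6 -2.8]
delta tool mm [ 52.7 116.2   2.6] units [1.055 2.324 0.051] turn z: 83.8 deg (units 0.931) j6 alt
```

View pics/g.png

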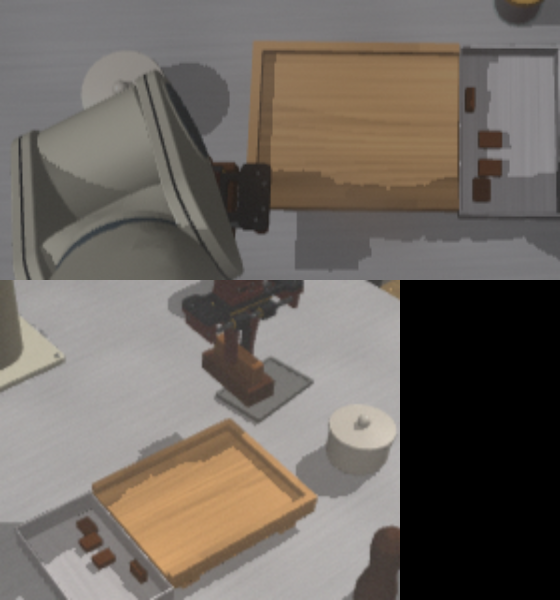

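All four chips are in the tray and the board is clear. Next the scraper goes back on the rest.

```bash
python3 - <<'E'
from h import *
fit('rest',[390.5,340,.1],cams=('scene',))
E
```

```text
rest x,y,yawdeg [392.2 343.3] 7.0 1-IoU 0.396 cams 1
```

Emit:
apply_moves(targets=[[-1, [0.1, 0.3, 0], [0, 0, 0.1]], [-1, [0, 0, 0], [0, 0, 0.1]], [-1, [0, 0, 0], [0, 0, 0.1]], [-1, [0, 0, 0], [0, 0, 0.1]], [-1, [0, 0, 0], [0, 0, 0.1]], [-1, [0, 0, 0], [0, 0, 0.1]], [-1, [0, 0, 0], [0, 0, 0.1]], [-1, [0, 0, 0], [0, 0, 0.1]]])

```text
t: 27.65
ee_pos: [434.3, 234.2, 113.0]
orientation: [-1.927, -2.481, 0.002]
ft_force: [-0.2, -0.3, -1.8]
width: 21.7
grasp_force: 29.8
```

Emit:
apply_moves(targets=[[-1, [0, 0, 0], [0, 0, 0.1]], [-1, [0, 0, 0], [0, 0, 0]]])

```text
t: 27.9
ee_pos: [434.4, 234.4, 113.0]
orientation: [-2.108, -2.329, 0.002]
ft_force: [0.6, -0.3, -2.8]
width: 21.8
grasp_force: 29.8
```

```bash
python3 - <<'E'
from h import *
fit('rest',[390.5,340,.1],cams=('scene',))
plan([390.5,341,13],4)
E
```

```text
rest x,y,yawdeg [391.2 344.4] 6.3 1-IoU 0.322 cams 1
t 28.0 pos [434.4 234.8 113.2] tooly yaw 5.8 zaxis [-0.001 -0.    -1.   ] q [ 0.47  0.34  1.97 -0.    0.84  0.37] w 21.9 gf 29.8 F [-0.4  0.4 -1.8]
delta tool mm [110.1 -32.8 100.1] units [ 2.203 -0.657  2.003] turn z: 1.8 deg (units 0.020) j6 alt
```

Emit:
apply_moves(targets=[[-1, [0.3, -0.1, 0], [0, 0, 0]], [-1, [0.5, -0.15, 0], [0, 0, 0]], [-1, [0.6, -0.2, 0], [0, 0, 0]], [-1, [0.5, -0.14, 0], [0, 0, 0]], [-1, [0.3, -0.07, 0.2], [0, 0, 0]], [-1, [0, 0, 0.4], [0, 0, 0]], [-1, [0, 0, 0.4], [0, 0, 0]], [-1, [0, 0, 0.4], [0, 0, 0]]])

```text
t: 29.0
ee_pos: [390.3, 341.7, 42.1]
orientation: [-2.107, -2.33, 0.001]
ft_force: [0.1, -0.1, -2.1]
width: 21.9
grasp_force: 29.8
```

Emit:
apply_moves(targets=[[-1, [0, 0, 0.3], [0, 0, 0]], [-1, [0, 0, 0.15], [0, 0, 0]], [-1, [0, 0, 0.1], [0, 0, 0]], [-1, [0, 0, 0.04], [0, 0, 0]], [-1, [0, 0, 0], [0, 0, 0]]])

```text
t: 29.62
ee_pos: [391.0, 341.8, 14.1]
orientation: [2.108, 2.329, 0.001]
ft_force: [0.9, -0.1, -2.2]
width: 21.3
grasp_force: 29.8
```

Emit:
apply_moves(targets=[[-1, [0, 0, 0.03], [0, 0, 0]], [-1, [0, 0, 0], [0, 0, 0]], [1, [0, 0, 0], [0, 0, 0]], [1, [0, 0, 0], [0, 0, 0]], [1, [0, 0, 0], [0, 0, 0]], [1, [0, 0, 0], [0, 0, 0]], [1, [0, 0, 0], [0, 0, 0]], [1, [0, 0, 0], [0, 0, 0]]])

```text
t: 30.62
ee_pos: [390.8, 341.7, 12.4]
orientation: [-2.108, -2.329, -0.0]
ft_force: [-0.1, -0.4, 0.4]
width: 78.8
grasp_force: 0.0
```

Emit:
apply_moves(targets=[[1, [0, 0, 0], [0, 0, 0]], [1, [0, 0, -0.3], [0, 0, 0]], [1, [0, 0, -0.5], [0, 0, 0]], [1, [0, 0, -0.6], [0, 0, 0]], [1, [0, 0, -0.6], [0, 0, 0]], [1, [0, 0, -0.4], [0, 0, 0]], [1, [0, 0, -0.2], [0, 0, 0]], [1, [0, 0, 0], [0, 0, 0]]])

```text
t: 31.62
ee_pos: [391.1, 341.9, 143.2]
orientation: [2.108, 2.329, 0.002]
ft_force: [0.3, 0.3, -0.0]
width: 88.1
grasp_force: 0.0
```

```bash
python3 - <<'E'
from h import *
fit('scraper',[390.5,340,.1],6,cams=('scene',))
b=fit('bowl',[401,-328,0],yaw=False); s=fit('scoop',[608,-331,.3])
plan([401,-264,130],90)
# kinematic fit: radial r,z vs q2,q3,q5 (planar)
L=[json.loads(l) for l in open('log.jsonl')]
L=[l for l in L if 1]
def fk(k,q):
    h,a,b,off,c=k[:5]; s=q[1]; e=q[1]+q[2]; w=e+q[4]
    # angle from vertical: link dir (sin,cos)
    r=a*np.sin(s)+b*np.sin(e)+off*np.cos(e)+c*np.sin(w); z=h+a*np.cos(s)+b*np.cos(e)-off*np.sin(e)+c*np.cos(w); return r,z
from scipy.optimize import least_squares
def res(k):
    o=[]
    for q,p,_ in L: r,z=fk(k,q); o+=[r-np.hypot(p[0],p[1]),z-p[2]]
    return np.r_[o,np.array(k[3])*1e-3]
f=least_squares(res,[300,400,400,0,250]);print(f.x.round(1),np.abs(f.fun).max())
E
```

```text
scraper x,y,yawdeg [390.8 341.9] 5.2 1-IoU 0.078 cams 1
bowl x,y,yawdeg [ 400.6 -328.8]  1-IoU 0.032 cams 2
scoop x,y,yawdeg [ 608.3 -331.4] 16.5 1-IoU 0.255 cams 2
t 32.12 pos [390.7 341.5 142. ] tooly yaw 5.7 zaxis [-0. -0. -1.] q [ 0.7   0.32  1.9  -0.    0.92  0.6 ] w 87.9 gf 0.0 F [ 0.5 -0.6 -0.1]
delta tool mm [-603.6  -49.7   12.3] units [-12.072  -0.995   0.245] turn z: -84.3 deg (units -0.937) j6 alt
[312.7 563.1 485.   77.4 349.3] 0.07735913022226786
```

Emit:
apply_moves(targets=[[0, [-0.4, 0, 0], [0, 0, 0]], [0, [-0.7, 0, 0], [0, 0, 0]], [0, [-0.9, -0.1, 0], [0, 0, 0]], [0, [-0.9, -0.1, 0], [0, 0, 0]], [0, [-0.9, -0.1, 0], [0, 0, 0]], [0, [-0.9, -0.1, 0], [0, 0, 0]], [0, [-0.9, -0.1, 0], [0, 0, 0]], [0, [-0.9, -0.1, 0], [0, 0, 0]]])

```text
t: 33.12
ee_pos: [392.3, 13.1, 142.5]
orientation: [2.108, 2.329, 0.0]
ft_force: [-0.3, 0.5, 0.0]
width: 44.2
grasp_force: 0.0
```

Emit:
apply_moves(targets=[[0, [-0.9, -0.1, 0], [0, 0, 0]], [0, [-0.9, -0.1, 0], [0, 0, 0]], [0, [-0.9, -0.1, 0], [0, 0, 0]], [0, [-0.9, -0.1, 0], [0, 0, 0]], [0, [-0.9, 0, 0], [0, 0, 0]], [0, [-0.7, 0, 0], [0, 0, 0]], [0, [-0.4, 0, 0], [0, 0, 0]], [0, [0, 0, 0], [0, 0, 0.1]]])

```text
t: 34.12
ee_pos: [400.4, -266.6, 142.3]
orientation: [-2.29, -2.15, 0.0]
ft_force: [0.2, 0.1, 0.3]
width: 43.9
grasp_force: 0.0
```

Emit:
apply_moves(targets=[[0, [0, 0, 0], [0, 0, 0.11]], [0, [0, 0, 0], [0, 0, 0.11]], [0, [0, 0, 0], [0, 0, 0.11]], [0, [0, 0, 0], [0, 0, 0.11]], [0, [0, 0, 0], [0, 0, 0.11]], [0, [0, 0, 0], [0, 0, 0.11]], [0, [0, 0, 0], [0, 0, 0.11]], [0, [0, 0, 0], [0, 0, 0.11]]])

```text
t: 35.12
ee_pos: [400.3, -264.8, 142.3]
orientation: [-3.135, -0.197, 0.001]
ft_force: [-0.3, -0.7, -0.0]
width: 44.0
grasp_force: 0.0
```

Emit:
apply_moves(targets=[[0, [0, 0, 0], [0, 0, 0.083]], [0, [0, 0, 0], [0, 0, 0]]])

```text
t: 35.38
ee_pos: [400.4, -264.9, 142.3]
orientation: [-3.141, -0.003, 0.001]
ft_force: [0.3, 0.4, 0.3]
width: 43.5
grasp_force: 0.0
```

```bash
python3 - <<'E'
from h import *
b=fit('bowl',[401,-328,0],yaw=False)
plan([b[0],b[1]+59.7,-8],-90)
E
```

```text
bowl x,y,yawdeg [ 400.6 -328.3]  1-IoU 0.031 cams 1
t 35.58 pos [ 400.8 -265.2  142.4] tooly yaw -89.9 zaxis [-0.  0. -1.] q [-0.61  0.27  1.98 -0.    0.9   0.96] w 43.9 gf 0.0 F [-0.1 -0.   0.6]
delta tool mm [ -0.2   3.4 150.4] units [-0.004  0.068  3.008] turn z: 0.1 deg (units 0.001) j6 alt
```

Emit:
apply_moves(targets=[[0, [0, 0.07, 0.3], [0, 0, 0]], [0, [0, 0, 0.5], [0, 0, 0]], [0, [0, 0, 0.5], [0, 0, 0]], [0, [0, 0, 0.5], [0, 0, 0]], [0, [0, 0, 0.4], [0, 0, 0]], [0, [0, 0, 0.3], [0, 0, 0]], [0, [0, 0, 0.2], [0, 0, 0]], [0, [0, 0, 0], [0, 0, 0]]])

```text
t: 36.58
ee_pos: [400.7, -268.6, 6.8]
orientation: [-3.141, -0.001, 0.001]
ft_force: [-0.8, 0.4, 0.6]
width: 43.8
grasp_force: 0.0
```

Emit:
apply_moves(targets=[[0, [0, 0, 0.1], [0, 0, 0]], [0, [0, 0, 0.1], [0, 0, 0]], [0, [0, 0, 0.1], [0, 0, 0]], [0, [0, 0, 0], [0, 0, 0]]])

```text
t: 37.08
ee_pos: [400.8, -268.7, -7.9]
orientation: [-3.141, -0.001, 0.001]
ft_force: [-0.4, -0.0, -0.3]
width: 44.0
grasp_force: 0.0
```

Emit:
apply_moves(targets=[[-1, [0, 0, 0], [0, 0, 0]], [-1, [0, 0, 0], [0, 0, 0]], [-1, [0, 0, 0], [0, 0, 0]], [-1, [0, 0, 0], [0, 0, 0]], [-1, [0, 0, 0], [0, 0, 0]], [-1, [0, 0, 0], [0, 0, 0]], [-1, [0, 0, 0], [0, 0, 0]], [-1, [0, 0, 0], [0, 0, 0]]])

```text
t: 38.08
ee_pos: [401.3, -269.1, -7.5]
orientation: [3.141, 0.001, 0.001]
ft_force: [3.4, -0.7, 1.9]
width: 10.0
grasp_force: 29.3
```

Emit:
apply_moves(targets=[[-1, [0, 0, -0.05], [0, 0, 0]], [-1, [0, 0, -0.1], [0, 0, 0]], [-1, [0, 0, -0.2], [0, 0, 0]], [-1, [0, 0, -0.3], [0, 0, 0]], [-1, [0, 0, -0.4], [0, 0, 0]], [-1, [0, 0, -0.4], [0, 0, 0]], [-1, [0, 0, -0.3], [0, 0, 0]], [-1, [0, 0, -0.1], [0, 0, 0]]])

```text
t: 39.08
ee_pos: [401.3, -269.0, 86.1]
orientation: [3.141, 0.0, 0.002]
ft_force: [-0.1, 0.6, -4.1]
width: 9.1
grasp_force: 31.0
```

```bash
python3 - <<'E'
from h import *
plan([552.3,120.4,85],-90)
z=ctrl.get_obs()['ee_pos'][2]+7.5
b=fit('bowl',[401,-328,0],z,yaw=False)
p,K,V=cam('scene');cv2.imwrite('pics/i.png',cv2.resize(p[180:330,100:300],None,fx=3,fy=3))
E
```

```text
t 39.08 pos [ 401.3 -269.    86.1] tooly yaw -90.0 zaxis [ 0.001 -0.001 -1.   ] q [-0.62  0.37  2.01  0.    0.77  0.96] w 9.1 gf 31.0 F [-0.1  0.6 -4.1]
delta tool mm [ 151.1 -389.4    0.9] units [ 3.022 -7.788  0.019] turn z: 0.0 deg (units 0.000) j6 alt
bowl x,y,yawdeg [ 399.4 -327.5]  1-IoU 0.161 cams 1
```

View pics/i.png

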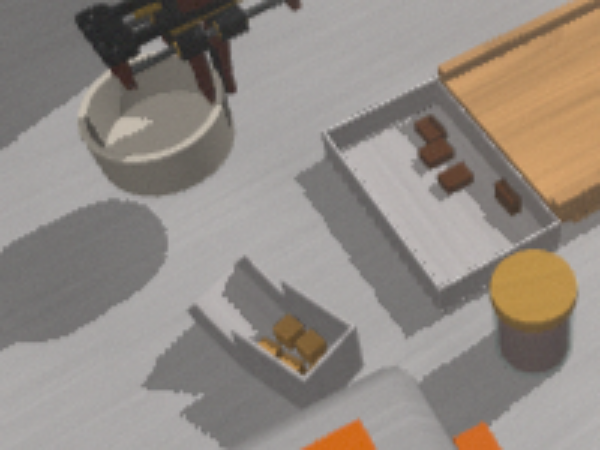

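The bowl is held level, so I carry it to the board.

Emit:
apply_moves(targets=[[-1, [0.1, -0.3, 0], [0, 0, 0]], [-1, [0.2, -0.5, 0], [0, 0, 0]], [-1, [0.3, -0.7, 0], [0, 0, 0]], [-1, [0.3, -0.7, 0], [0, 0, 0]], [-1, [0.3, -0.7, 0], [0, 0, 0]], [-1, [0.3, -0.7, 0], [0, 0, 0]], [-1, [0.3, -0.7, 0], [0, 0, 0]], [-1, [0.3, -0.7, 0], [0, 0, 0]]])

```text
t: 40.33
ee_pos: [505.8, -16.6, 84.4]
orientation: [-3.141, -0.001, 0.001]
ft_force: [0.2, -0.8, -3.9]
width: 8.9
grasp_force: 31.0
```

Emit:
apply_moves(targets=[[-1, [0.3, -0.7, 0], [0, 0, 0]], [-1, [0.2, -0.7, 0], [0, 0, 0]], [-1, [0.2, -0.6, 0], [0, 0, 0]], [-1, [0.12, -0.5, 0], [0, 0, 0]], [-1, [0.1, -0.28, 0], [0, 0, 0]], [-1, [0, 0, 0], [0, 0, 0]]])

```text
t: 41.08
ee_pos: [551.7, 121.1, 84.5]
orientation: [3.141, 0.003, -0.001]
ft_force: [0.3, -1.1, -4.0]
width: 8.6
grasp_force: 31.0
```

```bash
python3 - <<'E'
from h import *
plan([552.3,120.4,38],-90)
z=ctrl.get_obs()['ee_pos'][2]+7.5
b=fit('bowl',[552,60,0],z,yaw=False,cams=('scene',))
E
```

```text
t 41.08 pos [551.7 121.1  84.5] tooly yaw -89.9 zaxis [-0. -0. -1.] q [ 0.2   0.47  1.83 -0.    0.84  1.76] w 8.6 gf 31.0 F [ 0.3 -1.1 -4. ]
delta tool mm [ 0.6  0.7 46.5] units [0.013 0.015 0.93 ] turn z: 0.1 deg (units 0.001) j6 alt
bowl x,y,yawdeg [549.   60.9]  1-IoU 0.135 cams 1
```

Emit:
apply_moves(targets=[[-1, [0, 0, 0.2], [0, 0, 0]], [-1, [0, 0, 0.25], [0, 0, 0]], [-1, [0, 0, 0.2], [0, 0, 0]], [-1, [0, 0, 0.15], [0, 0, 0]], [-1, [0, 0, 0.08], [0, 0, 0]], [-1, [0, 0, 0], [0, 0, 0]]])

```text
t: 41.92
ee_pos: [552.1, 120.3, 41.1]
orientation: [3.141, 0.001, 0.0]
ft_force: [-0.2, 0.4, 0.7]
width: 8.8
grasp_force: 31.3
```

Emit:
apply_moves(targets=[[-1, [0, 0, 0.02], [0, 0, 0]], [-1, [0, 0, 0.02], [0, 0, 0]], [-1, [0, 0, 0], [0, 0, 0]]])

```text
t: 42.3
ee_pos: [552.7, 120.7, 39.5]
orientation: [-3.141, -0.001, -0.003]
ft_force: [0.5, 5.3, 4.1]
width: 9.1
grasp_force: 31.7
```

Emit:
apply_moves(targets=[[-0.4, [0, 0, 0], [0, 0, 0]], [-0.4, [0, 0, 0], [0, 0, 0]], [-0.2, [0, 0, 0], [0, 0, 0]], [-0.2, [0, 0, 0], [0, 0, 0]], [-0.2, [0, 0, 0], [0, 0, 0]], [-0.2, [0, 0, -0.1], [0, 0, 0]], [-0.2, [0, 0, -0.3], [0, 0, 0]], [-0.2, [0, 0, -0.5], [0, 0, 0]]])

```text
t: 43.3
ee_pos: [551.5, 120.1, 84.7]
orientation: [3.141, 0.001, -0.001]
ft_force: [-0.0, 0.0, -0.2]
width: 35.1
grasp_force: 0.0
```

Emit:
apply_moves(targets=[[-0.2, [0, 0, -0.6], [0, 0, 0]], [0, [0, 0, -0.6], [0, 0, 0]], [1, [0, 0.2, -0.5], [0, 0, 0]], [1, [0, 0.6, -0.2], [0, 0, 0]], [1, [0, 0.8, 0], [0, 0, 0]], [1, [0, 0.9, 0], [0, 0, 0]], [1, [0, 0.9, 0], [0, 0, 0]], [1, [0, 0.9, 0], [0, 0, 0]]])

```text
t: 44.3
ee_pos: [552.0, -96.2, 180.2]
orientation: [3.141, 0.001, 0.002]
ft_force: [0.4, 0.1, -0.4]
width: 87.9
grasp_force: 0.0
```

```bash
python3 - <<'E'
from h import *
b=fit('bowl',[552,60,0],45,yaw=False)
s=fit('scoop',[608,-331,.3])
plan([608,-331,150],106)
for n in ('top','scene'):
    p,K,V=cam(n)
    for r in ctrl.pinpoint('scoop_lip',n)[:2]: print('lip',n,back(r['xy'],K,V,41).round(),round(r['score'],2))
    for r in ctrl.pinpoint('scoop',n)[:2]: print('o',n,back(r['xy'],K,V,0).round(),round(r['score'],2))
    if n=='top':
        im=cv2.resize(p[120:220,370:470],None,fx=6,fy=6,interpolation=cv2.INTER_CUBIC)
        for P in SH['scoop']:
            T=R.from_euler('z',s[2]).as_matrix()
            for v in P@T.T+[s[0],s[1],0]: cv2.circle(im,tuple(((proj(v,K,V)-[370,120])*6).astype(int)),3,(0,255,0),-1)
        cv2.imwrite('pics/j.png',im)
E
```

```text
bowl x,y,yawdeg [546.5  62. ]  1-IoU 0.042 cams 2
scoop x,y,yawdeg [ 608.9 -330.8] 18.1 1-IoU 0.254 cams 2
t 44.7 pos [552.  -93.6 179.1] tooly yaw -89.9 zaxis [ 0.  0. -1.] q [-0.19  0.33  1.78  0.    1.03  1.38] w 88.1 gf 0.0 F [ 0.7 -0.3 -0.9]
delta tool mm [ 55.6 237.5  29.1] units [1.112 4.75  0.582] turn z: -15.9 deg (units -0.177) j6 alt
lip top [ 520. -358.   41.] 0.8
o top [ 604. -340.    0.] 0.58
lip scene [ 523. -352.   41.] 0.67
o scene [ 615. -339.    0.] 0.8
```

View pics/j.png

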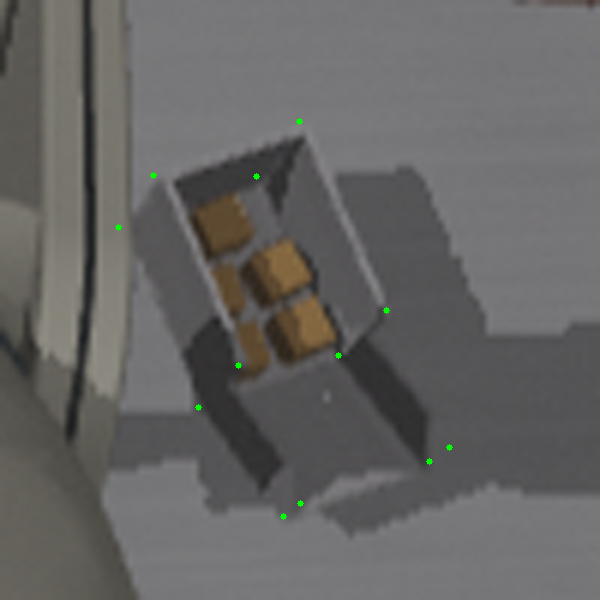

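```bash
python3 - <<'E'
from h import *
_,K,V=cam('top')
f=lambda u,v,z:back([u/6+370-.0,v/6+120],K,V,z)[:2]
A,B,C=f(164,179,65),f(303,137,65),f(384,305,65)
print(A,B,C,'back edge len',np.linalg.norm(A-B),'side',np.linalg.norm(B-C))
D=B-C;print('yaw side',np.degrees(np.arctan2(D[1],D[0])),'yaw back',np.degrees(np.arctan2(*(A-B)[::-1]))-90)
for yaw in (17,20,23):
    a=np.radians(yaw);X=np.array([np.cos(a),np.sin(a)]); print(yaw,'origin from back mid',(A+B)/2-50*X)
E
```

```text
[ 645.11164008 -289.59864971] [ 659.79795644 -345.47904065] [ 590.36441552 -369.61051594] back edge len 57.77807525287102 side 73.50744659300007
yaw side 19.164783627357824 yaw back 14.725294161933306
17 origin from back mid [ 604.63956046 -332.15743042]
20 origin from back mid [ 605.47016722 -334.63985235]
23 origin from back mid [ 606.42955559 -337.0754016 ]
```

Emit:
apply_moves(targets=[[1, [0, 0.3, 0], [0, 0, -0.09]], [1, [0.2, 0.7, 0], [0, 0.11, -0.09]], [1, [0.2, 0.7, 0], [0, 0.11, 0]], [1, [0, 0.5, 0], [0, 0, 0]], [1, [0, 0, 0], [0, 0, 0]]])

```text
t: 45.68
ee_pos: [591.9, -200.2, 180.9]
orientation: [-3.045, -0.396, -0.49]
ft_force: [0.5, -0.0, 0.8]
width: 87.7
grasp_force: 0.0
```

```bash
python3 - <<'E'
from h import *
plan([608,-331,150],107)
L=[json.loads(l) for l in open('log.jsonl')]
from scipy.optimize import least_squares
rx=lambda t:R.from_euler('z',t).as_matrix()
ry=lambda t:R.from_euler('y',t).as_matrix()
def fk(k,q):
    h,a,b,off,c=k
    A=rx(q[0]); p=np.array([0,0,h]); A=A@ry(q[1]); p=rx(q[0])@[0,0,h]+A@[0,0,a]; A=A@ry(q[2]); p=p+A@[off,0,b]; A=A@rx(q[3])@ry(q[4]); A=A@rx(q[5]); return p+A@[0,0,c],A
def res(k): return np.r_[np.concatenate([fk(k,q)[0]-p for q,p,_ in L]),k[3]*1e-3]
f=least_squares(res,[300,560,480,77,300]);print(f.x.round(2),np.abs(f.fun).max())
for q,p,o in L[::4]: print((fk(f.x,q)[1].T@R.from_rotvec(o).as_matrix()).round(2).tolist())
np.save('kin.npy',f.x)
E
```

```text
t 45.67 pos [ 591.9 -200.2  180.9] tooly yaw -75.3 zaxis [ 0.304  0.071 -0.95 ] q [-0.46  0.32  1.84  0.29  0.75  0.66] w 87.7 gf 0.0 F [ 0.5 -0.   0.8]
delta tool mm [-26.8 130.3  25. ] units [-0.537  2.607  0.5  ] turn z: -2.3 deg (units -0.025) j6 alt
[332.31 565.6  481.88  75.81 374.46] 11.676301005574686
[[0.0, -1.0, -0.0], [1.0, 0.0, -0.0], [0.0, -0.0, 1.0]]
[[-0.0, -1.0, 0.0], [1.0, 0.0, 0.0], [-0.0, 0.0, 1.0]]
[[-0.0, -1.0, 0.0], [1.0, -0.0, 0.0], [-0.0, 0.0, 1.0]]
[[0.0, -1.0, 0.0], [1.0, 0.0, 0.0], [-0.0, 0.0, 1.0]]
```

Emit:
apply_moves(targets=[[1, [-0.2, 0, -0.3], [0, 0.115, 0]], [1, [-0.2, 0, -0.3], [0, 0.115, 0]], [1, [0, 0, 0], [0, 0.115, 0]], [1, [0, 0, 0], [0, 0, 0]], [1, [0, 0, 0], [0, 0, 0]]])

```text
t: 46.3
ee_pos: [571.6, -193.1, 192.0]
orientation: [-2.83, -0.395, -0.995]
ft_force: [1.1, 0.4, 0.8]
width: 87.9
grasp_force: 0.0
```

```bash
python3 - <<'E'
from h import *
plan([608,-331,150],107)
E
```

```text
t 46.3 pos [ 571.6 -193.1  192. ] tooly yaw -73.6 zaxis [ 0.598  0.194 -0.778] q [-0.65  0.27  2.06  1.03  0.65 -0.16] w 87.9 gf 0.0 F [1.1 0.4 0.8]
delta tool mm [-27.4 143.5  27.6] units [-0.548  2.87   0.552] turn z: -0.6 deg (units -0.007) j6 alt
```

Emit:
apply_moves(targets=[[1, [0, 0, 0], [0, 0.115, 0]], [1, [0, 0, 0], [0, 0.115, 0]], [1, [0, 0, 0], [0, 0.115, 0]], [1, [0, 0, 0], [0, 0, 0]], [1, [0, 0, 0], [0, 0, 0]]])

```text
t: 46.92
ee_pos: [570.4, -183.2, 187.6]
orientation: [-2.506, -0.354, -1.494]
ft_force: [-0.1, 0.3, -0.0]
width: 87.8
grasp_force: 0.0
```

```bash
cat > kin.py <<'E'
from h import *
from scipy.optimize import least_squares
rz=lambda t:R.from_euler('z',t).as_matrix()
ry=lambda t:R.from_euler('y',t).as_matrix()
def fk(k,q):
    h,a,b,off,c,zb,e=k
    A=rz(q[0]); p=A@[0,0,h]; A=A@ry(q[1]); p=p+A@[0,0,a]; A=A@ry(q[2]); p=p+A@[off,0,b]; A=A@rz(q[3])@ry(q[4]); p=p+A@[e,0,0]; A=A@rz(q[5]); return p+A@[0,0,c]+[0,0,zb],A@rz(np.pi/2)
def load(): return [json.loads(l) for l in open('log.jsonl')]
E
python3 - <<'E'
from kin import *
plan([608,-331,150],107)
L=load()
for m in ([1,1,1,1,1,0,0],[1,1,1,1,1,0,1]):
    m=np.array(m)
    def res(k): return np.r_[np.concatenate([fk(k*m,q)[0]-p for q,p,_ in L]),k*1e-4]
    f=least_squares(res,[300,560,480,77,300,0,0]);print(f.x.round(2),np.abs(f.fun).max(),f.fun.reshape(-1) [-7-6:-7].round(1))
for q,p,o in L[-3:]: print((fk(f.x,q)[1].T@R.from_rotvec(o).as_matrix()).round(3).tolist())
np.save('kin.npy',f.x*m)
E
```

```text
t 46.92 pos [ 570.4 -183.2  187.6] tooly yaw -72.2 zaxis [ 0.834  0.293 -0.468] q [-0.83  0.46  2.21  1.69  0.96 -0.98] w 87.8 gf 0.0 F [-0.1  0.3 -0. ]
delta tool mm [-30.8 154.    5.7] units [-0.617  3.079  0.113] turn z: 0.8 deg (units 0.009) j6 alt
[331.82 557.77 487.83  78.8  361.13   0.     0.  ] 11.889412163905888 [-0.1 -7.   1.8 -0.1 -2.9  5.7]
[327.27 560.22 495.51  77.67 354.79   0.     7.56] 11.882013120571273 [ 0.5 -5.   1.   0.  -4.2  5.8]
[[1.0, -0.0, 0.0], [0.0, 1.0, 0.0], [-0.0, 0.0, 1.0]]
[[1.0, 0.0, 0.0], [-0.0, 1.0, -0.0], [-0.0, 0.0, 1.0]]
[[1.0, 0.0, 0.0], [0.0, 1.0, -0.0], [-0.0, 0.0, 1.0]]
```

```bash
python3 - <<'E'
from kin import *
L=load()
def rows(q):
    A0=np.eye(3);A1=rz(q[0]);A2=A1@ry(q[1]);A3=A2@ry(q[2]);A4=A3@rz(q[3]);A5=A4@ry(q[4]);A6=A5@rz(q[5])
    return np.hstack([A0,A1,A2,A3,A4,A5,A6])
M=np.vstack([rows(q) for q,_,_ in L]);y=np.concatenate([p for _,p,_ in L])
x0=np.zeros(21);x0[5]=327;x0[8]=560;x0[9]=77;x0[11]=490;x0[20]=355
lam=1e-3
x=x0+np.linalg.solve(M.T@M+lam*np.eye(21),M.T@(y-M@x0))
print(x.reshape(7,3).round(1));print((M@x-y).reshape(-1,3).round(1)[-5:])
x[:]=x; np.save('off.npy',x)
E
```

```text
[[ -0.    0.   -7.2]
 [ -0.    4.  319.8]
 [  0.    4.  563. ]
 [ 77.5   4.  487.5]
 [ -0.    0.   -2.5]
 [ -0.    0.   -3. ]
 [  0.   -0.  352. ]]
[[-0.  0.  0.]
 [-0.  0.  0.]
 [ 0. -0.  0.]
 [ 0. -0.  0.]
 [-0.  0.  0.]]
```

```bash
cat >> kin.py <<'E'
OFF=np.load('off.npy').reshape(7,3)
LO=np.array([-3,-.9,.09,-1.31,.11,-2.54]);HI=np.array([3,2.11,2.58,4.45,2.69,2.54])
def F(q):
    A=np.eye(3);p=OFF[0].copy()
    for i,(t,r) in enumerate(zip(q,(rz,ry,ry,rz,ry,rz))): A=A@r(t);p=p+A@OFF[i+1]
    return p,A@rz(np.pi/2)
def ik(p,Rt,q0):
    def r(q):
        a,A=F(q); return np.r_[(a-p)/100,R.from_matrix(A.T@Rt).as_rotvec()]
    s=least_squares(r,np.clip(q0,LO+1e-3,HI-1e-3),bounds=(LO,HI)); return s.x,np.abs(s.fun).max()
DZ=32.
def scoop_tool(O,psi,th,al,g=(8,0,30),flip=0):
    """reported TCP pose for scoop origin O, yaw psi, tip th, grasp lean al (deg)"""
    S=rz(np.radians(psi))@ry(-np.radians(th))
    zt=np.array([-np.sin(np.radians(al)),0,-np.cos(np.radians(al))]); yt=np.array([0,-1.,0]); xt=np.cross(yt,zt)
    T=np.c_[xt,yt,zt]
    if flip: T=T@rz(np.pi)
    return O+S@(np.array(g)+DZ*zt), S@T
def lip_to_O(lip,psi,th):
    S=rz(np.radians(psi))@ry(-np.radians(th)); return lip-S@np.array([-90,0,41.])
E
python3 - <<'E'
from kin import *
bowl=np.array([546.5,62,0])
q0=load()[-1][0]
for al in (0,15,25):
  for fl in (0,1):
    p,T=scoop_tool(np.array([606,-333,0.]),17,0,al,flip=fl)
    best=min((ik(p,T,s) for s in ([-.5,.4,1.7,0,1,.7],[-.5,.4,1.7,0,1,-1.5],[-.5,.4,1.7,3.1,1,.7])),key=lambda t:t[1])
    print('grip',al,fl,best[0].round(2),round(best[1],4),p.round())
  for psi in (-60,-30,-10,6,30,60,90):
    for fl in (0,1):
      res=[]
      for s in ([.1,.3,1.8,0,1,.0],[.1,.3,1.8,0,1,1.5],[.1,.3,1.8,0,1,-1.5]):
        q=np.array(s);ok=[];path=[]
        for th in range(0,86,5):
            z=160 if th<45 else 115
            X=rz(np.radians(psi))[:,0]; lip=bowl+X*20+[0,0,z]
            p,T=scoop_tool(lip_to_O(lip,psi,th),psi,th,al,flip=fl)
            q,e=ik(p,T,q);ok.append(e);path.append(q)
        path=np.array(path);dj=np.abs(np.diff(path,axis=0)).max()
        res.append((max(ok),dj,path[-1]))
      b=min(res,key=lambda r:r[0]+.1*r[1])
      if b[0]<.01: print(al,psi,fl,'err',round(b[0],4),'maxdj',round(b[1],2),b[2].round(2))
E
```

```text
grip 0 0 [-0.51  0.75  1.54 -0.    0.85  0.76] 0.0 [ 614. -331.   -2.]
grip 0 1 [-0.51  0.75  1.54 -0.    0.85 -2.38] 0.0 [ 614. -331.   -2.]
0 6 0 err 0.0085 maxdj 2.96 [ 0.08  0.77  2.46  3.11  1.57 -1.57]
0 30 0 err 0.0 maxdj 0.66 [-0.28  0.75  2.37  2.34  1.47 -1.55]
0 60 0 err 0.0 maxdj 0.28 [-0.44  0.75  2.11  1.63  1.46 -1.28]
0 90 0 err 0.0 maxdj 0.15 [-0.39  0.82  1.8   1.18  1.69 -1.09]
grip 15 0 [-0.43  0.83  1.38 -0.19  1.13  0.94] 0.0 [ 606. -333.   -1.]
grip 15 1 [-0.43  0.83  1.38 -0.19  1.13 -2.2 ] 0.0 [ 606. -333.   -1.]
15 30 0 err 0.0 maxdj 0.38 [-0.24  0.5   2.36  2.28  1.03 -1.34]
15 60 0 err 0.0 maxdj 0.25 [-0.4   0.56  2.12  1.52  1.2  -1.08]
15 90 0 err 0.0 maxdj 0.17 [-0.37  0.67  1.82  1.08  1.5  -0.97]
grip 25 0 [-0.39  0.91  1.27 -0.28  1.32  1.  ] 0.0 [ 601. -335.    1.]
grip 25 1 [-0.39  0.91  1.27 -0.28  1.32 -2.14] 0.0 [ 601. -335.    1.]
25 -60 1 err 0.0 maxdj 0.18 [ 0.53  0.51  1.99 -1.23  1.16  0.86]
25 30 0 err 0.0 maxdj 0.37 [-0.19  0.36  2.32  2.13  0.74 -1.12]
25 60 0 err 0.0 maxdj 0.18 [-0.34  0.46  2.1   1.4   1.04 -0.89]
25 90 0 err 0.0 maxdj 0.16 [-0.33  0.58  1.83  0.99  1.38 -0.87]
```

```bash
cat >> kin.py <<'E'
def rowsto(wps,p=None,A=None):
    """wps: list of (pos,R,n). prints rounded rows; integrates rounding. rows: [x,y,z],[wx,wy,wz]"""
    if p is None:
        o=ctrl.get_obs();p=np.array(o['ee_pos']);A=R.from_rotvec(o['orientation']).as_matrix()
    k=0
    for P,T,n in wps:
        p0,A0=p.copy(),A.copy(); rv=R.from_matrix(A0.T@T).as_rotvec()
        for i in range(1,n+1):
            f=i/n; pt=p0+(P-p0)*f; At=A0@R.from_rotvec(rv*f).as_matrix()
            d=np.round(A.T@(pt-p)/50,2); w=np.round(R.from_matrix(A.T@At).as_rotvec()/(np.pi/2),3)
            p=p+A@(d*50); A=A@R.from_rotvec(w*np.pi/2).as_matrix(); k+=1
            print(k,(d+0).tolist(),(w+0).tolist(),'!' if np.abs(w).max()>.118 else '')
    return p,A
E
python3 - <<'E'
from kin import *
p,T=scoop_tool(np.array([606,-333,0.]),17,0,0); print(p)
rowsto([(p+[0,0,140],T,8)])
E
```

```text
[ 613.65043805 -330.66102636   -2.        ]
1 [-0.1, 0.39, 0.04] [-0.004, -0.086, -0.001] 
2 [-0.09, 0.39, 0.06] [-0.004, -0.086, -0.001] 
3 [-0.08, 0.39, 0.06] [-0.005, -0.086, -0.001] 
4 [-0.07, 0.39, 0.09] [-0.004, -0.087, -0.002] 
5 [-0.07, 0.38, 0.09] [-0.004, -0.086, -0.001] 
6 [-0.05, 0.39, 0.11] [-0.004, -0.086, -0.001] 
7 [-0.03, 0.39, 0.11] [-0.004, -0.086, -0.001] 
8 [-0.02, 0.38, 0.12] [-0.005, -0.086, -0.001]
```

Emit:
apply_moves(targets=[[1, [-0.1, 0.39, 0.04], [-0.004, -0.086, -0.001]], [1, [-0.09, 0.39, 0.06], [-0.004, -0.086, -0.001]], [1, [-0.08, 0.39, 0.06], [-0.005, -0.086, -0.001]], [1, [-0.07, 0.39, 0.09], [-0.004, -0.087, -0.002]], [1, [-0.07, 0.38, 0.09], [-0.004, -0.086, -0.001]], [1, [-0.05, 0.39, 0.11], [-0.004, -0.086, -0.001]], [1, [-0.03, 0.39, 0.11], [-0.004, -0.086, -0.001]], [1, [-0.02, 0.38, 0.12], [-0.005, -0.086, -0.001]]])

```text
t: 47.92
ee_pos: [616.0, -330.1, 142.7]
orientation: [3.1, 0.459, 0.027]
ft_force: [-0.7, 0.0, -0.4]
width: 87.7
grasp_force: 0.0
```

```bash
python3 - <<'E'
from kin import *
s=fit('scoop',[606,-333,.3])
p,T=scoop_tool(np.array([606,-333,0.]),17,0,0)
plan(p,17-90)
p,T=scoop_tool(np.array([606,-333,0.]),17,0,0)
rowsto([(p+[0,0,137],T,2)])
E
```

```text
scoop x,y,yawdeg [ 609.5 -330.4] 17.1 1-IoU 0.543 cams 2
t 48.12 pos [ 614.5 -327.6  139.9] tooly yaw -73.0 zaxis [ 0.02   0.003 -1.   ] q [-0.51  0.56  1.5   0.01  1.06  0.75] w 87.4 gf 0.0 F [-0.8 -0.4  0. ]
delta tool mm [ -4.6   2.3 141.8] units [-0.092  0.046  2.836] turn z: 0.0 deg (units 0.000) j6 alt
1 [-0.02, 0.03, 0.05] [0.001, -0.006, 0.0] 
2 [-0.02, 0.02, 0.05] [0.001, -0.007, 0.0]
```

Emit:
apply_moves(targets=[[1, [-0.02, 0.03, 0.05], [0.001, -0.006, 0]], [1, [-0.02, 0.02, 0.05], [0.001, -0.007, 0]], [1, [0, 0, 0.4], [0, 0, 0]], [1, [0, 0, 0.5], [0, 0, 0]], [1, [0, 0, 0.5], [0, 0, 0]], [1, [0, 0, 0.4], [0, 0, 0]], [1, [0, 0, 0.2], [0, 0, 0]], [1, [0, 0, 0], [0, 0, 0]]])

```text
t: 49.12
ee_pos: [610.4, -330.5, 32.0]
orientation: [-3.103, -0.463, 0.009]
ft_force: [0.4, 0.1, 1.1]
width: 88.2
grasp_force: 0.0
```

Emit:
apply_moves(targets=[[1, [0, 0, 0.2], [0, 0, 0]], [1, [0, 0, 0.2], [0, 0, 0]], [1, [0, 0, 0.2], [0, 0, 0]], [1, [0, 0, 0.1], [0, 0, 0]], [1, [0, 0, 0.1], [0, 0, 0]], [1, [0, 0, 0], [0, 0, 0]]])

```text
t: 49.88
ee_pos: [610.5, -330.4, -7.5]
orientation: [-3.103, -0.463, 0.008]
ft_force: [0.9, -0.2, -0.4]
width: 87.6
grasp_force: 0.0
```

Emit:
apply_moves(targets=[[-1, [0, 0, 0], [0, 0, 0]], [-1, [0, 0, 0], [0, 0, 0]], [-1, [0, 0, 0], [0, 0, 0]], [-1, [0, 0, 0], [0, 0, 0]], [-1, [0, 0, 0], [0, 0, 0]], [-1, [0, 0, 0], [0, 0, 0]]])

```text
t: 50.62
ee_pos: [610.8, -330.6, -6.8]
orientation: [-3.104, -0.463, 0.007]
ft_force: [-0.4, -0.2, 3.5]
width: 61.9
grasp_force: 30.0
```

Emit:
apply_moves(targets=[[-1, [0, 0, -0.1], [0, 0, 0]], [-1, [0, 0, -0.2], [0, 0, 0]], [-1, [0, 0, -0.4], [0, 0, 0]], [-1, [0, 0, -0.5], [0, 0, 0]], [-1, [0, 0, -0.6], [0, 0, 0]], [-1, [0, 0, -0.6], [0, 0, 0]], [-1, [0, 0, -0.5], [0, 0, 0]], [-1, [0, 0, -0.3], [0, 0, 0]]])

```text
t: 51.62
ee_pos: [612.2, -331.4, 155.8]
orientation: [-3.105, -0.464, 0.003]
ft_force: [0.7, -0.3, -3.5]
width: 61.6
grasp_force: 30.0
```

```bash
python3 - <<'E'
from kin import *
plan([0,0,0],0)
b=fit('bowl',[546.5,62,0],45,yaw=False)
g=(4.5,0,25.2); psi=75
bowl=np.array([b[0],b[1],0]);X=rz(np.radians(psi))[:,0];lip=bowl+X*20+[0,0,195]
O=lip_to_O(lip,psi,0); p,T=scoop_tool(O,psi,0,0,g=g); print('O',O.round(),'tcp',p.round())
p1,A1=rowsto([(p,T,16)])
q=np.array(ctrl.get_obs()['qpos'])
for f in np.linspace(0,1,6): pass
q1,e=ik(p,T,q);print(q1.round(2),e)
for th in range(0,86,10):
    z=195 if th<45 else 115
    lip=bowl+X*20+[0,0,z];pp,TT=scoop_tool(lip_to_O(lip,psi,th),psi,th,0,g=g);q1,e=ik(pp,TT,q1);print(th,q1.round(2),round(e,4))
E
```

```text
t 51.62 pos [ 612.2 -331.4  155.8] tooly yaw -73.0 zaxis [-0.002  0.002 -1.   ] q [-0.51  0.56  1.48  0.    1.11  0.76] w 61.6 gf 30.0 F [ 0.7 -0.3 -3.5]
delta tool mm [-488.4 -495.4  157.7] units [-9.769 -9.909  3.155] turn z: -73.0 deg (units -0.811) j6 alt
bowl x,y,yawdeg [546.   62.5]  1-IoU 0.039 cams 2
O [574. 169. 154.] tcp [576. 173. 147.]
1 [0.14, -0.62, 0.01] [0.0, 0.0, -0.04] 
2 [0.18, -0.6, 0.01] [0.0, 0.0, -0.041] 
3 [0.22, -0.59, 0.01] [-0.001, 0.0, -0.04] 
4 [0.25, -0.58, 0.01] [0.0, 0.0, -0.04] 
5 [0.3, -0.56, 0.0] [0.0, 0.0, -0.04] 
6 [0.32, -0.54, 0.01] [-0.001, 0.0, -0.041] 
7 [0.36, -0.52, 0.01] [0.0, 0.0, -0.04] 
8 [0.39, -0.5, 0.01] [0.0, 0.0, -0.04] 
9 [0.42, -0.47, 0.0] [0.0, 0.0, -0.041] 
10 [0.46, -0.44, 0.01] [-0.001, 0.001, -0.04] 
11 [0.47, -0.41, 0.01] [0.0, 0.0, -0.04] 
12 [0.51, -0.38, 0.01] [0.0, 0.0, -0.04] 
13 [0.52, -0.35, 0.0] [0.0, 0.0, -0.041] 
14 [0.55, -0.32, 0.01] [-0.001, 0.0, -0.04] 
15 [0.57, -0.28, 0.01] [0.0, 0.0, -0.04] 
16 [0.58, -0.24, 0.01] [0.0, 0.0, -0.041] 
[0.27 0.43 1.71 0.   1.   0.53] 1.673424971040632e-15
0 [0.27 0.43 1.71 0.   1.   0.53] 0.0
10 [0.19 0.38 1.76 0.2  0.93 0.34] 0.0
20 [0.1  0.34 1.81 0.42 0.9  0.12] 0.0
30 [ 0.01  0.33  1.86  0.65  0.92 -0.13] 0.0
40 [-0.09  0.33  1.89  0.87  0.98 -0.36] 0.0
50 [-0.18  0.5   1.96  1.13  1.   -0.73] 0.0
60 [-0.27  0.56  1.98  1.25  1.15 -0.9 ] 0.0
70 [-0.34  0.64  1.98  1.32  1.31 -1.03] 0.0
80 [-0.4   0.73  1.97  1.37  1.47 -1.13] 0.0
```

Emit:
apply_moves(targets=[[-1, [0.07, -0.3, 0], [0, 0, 0]], [-1, [0.07, -0.32, 0.01], [0, 0, -0.04]], [-1, [0.18, -0.6, 0.01], [0, 0, -0.041]], [-1, [0.22, -0.59, 0.01], [0, 0, -0.04]], [-1, [0.25, -0.58, 0.01], [0, 0, -0.04]], [-1, [0.3, -0.56, 0], [0, 0, -0.04]], [-1, [0.32, -0.54, 0.01], [0, 0, -0.041]], [-1, [0.36, -0.52, 0.01], [0, 0, -0.04]]])

```text
t: 52.82
ee_pos: [594.7, -108.6, 149.6]
orientation: [-2.922, -1.136, 0.008]
ft_force: [-0.5, 0.5, -2.7]
width: 62.0
grasp_force: 30.0
```

Emit:
apply_moves(targets=[[-1, [0.39, -0.5, 0.01], [0, 0, -0.04]], [-1, [0.42, -0.47, 0], [0, 0, -0.041]], [-1, [0.46, -0.44, 0.01], [0, 0, -0.04]], [-1, [0.47, -0.41, 0.01], [0, 0, -0.04]], [-1, [0.51, -0.38, 0.01], [0, 0, -0.04]], [-1, [0.52, -0.35, 0], [0, 0, -0.041]], [-1, [0.55, -0.32, 0.01], [0, 0, -0.04]], [-1, [0.4, -0.2, 0.01], [0, 0, -0.04]]])

```text
t: 53.82
ee_pos: [577.1, 134.0, 147.6]
orientation: [-2.544, -1.833, 0.006]
ft_force: [-0.2, -0.4, -2.9]
width: 61.9
grasp_force: 30.0
```

Emit:
apply_moves(targets=[[-1, [0.3, -0.15, 0], [0, 0, -0.041]], [-1, [0, 0, 0], [0, 0, 0]]])

```text
t: 54.08
ee_pos: [575.7, 149.7, 148.3]
orientation: [-2.486, -1.912, 0.004]
ft_force: [-0.2, -0.3, -2.4]
width: 62.0
grasp_force: 30.0
```

```bash
cat > chk.py <<'E'
from kin import *
import sys
plan([0,0,0],0)
g=np.array([4.5,0,25.2]); o=ctrl.get_obs();A=R.from_rotvec(o['orientation']).as_matrix()
tip=o['ee_pos']-A[:,2]*32; S=A@np.diag([1,-1,-1]); lip=tip+S@(np.array([-90,0,41])-g); print('lip calc',lip.round(1))
P=[];xy=[]
for n in ('scene','top'):
    _,K,V=cam(n);r=ctrl.pinpoint('scoop_lip',n)
    print(n,'calc px',proj(lip,K,V).round(1),'net',[(np.round(x['xy'],1).tolist(),round(x['score'],2)) for x in r[:2]])
    if r:P.append(K@V[:3]);xy.append(np.float64(r[0]['xy']).reshape(2,1))
if len(P)==2:
    X=cv2.triangulatePoints(P[0],P[1],xy[0],xy[1]).ravel();print('lip tri',(X[:3]/X[3]).round(1))
E
python3 chk.py; python3 -c "
from h import *
fit('bowl',[546.5,62,0],45,yaw=False,cams=('scene',))"
```

```text
t 54.08 pos [575.7 149.7 148.3] tooly yaw -14.9 zaxis [-0.005  0.003 -1.   ] q [0.23 0.42 1.72 0.   1.   0.49] w 62.0 gf 30.0 F [-0.2 -0.3 -2.4]
delta tool mm [-292.5 -517.2  151. ] units [ -5.849 -10.344   3.02 ] turn z: -14.9 deg (units -0.165) j6 alt
lip calc [551.8  58.2 195.9]
scene calc px [302.2 169.9] net [([303.4, 168.7], 0.6)]
top calc px [245.5 180.1] net [([310.9, 183.3], 0.73), ([245.3, 184.1], 0.71)]
lip tri [562.  -35.2 254.9]
bowl x,y,yawdeg [546.1  63.1]  1-IoU 0.068 cams 1
```

```bash
cat > pour.py <<'E'
from kin import *
def wps(seq,bowl=(546,62.5,0),psi=75,g=(4.5,0,25.2),off=20):
    X=rz(np.radians(psi))[:,0]; o=[]
    for th,z,n in seq:
        lip=np.array(bowl)+X*off+[0,0,z]; o.append((*scoop_tool(lip_to_O(lip,psi,th),psi,th,0,g=g),n))
    return o
E
python3 - <<'E'
from pour import *
rowsto(wps([(15,190,3),(30,180,3),(40,172,2)]))
E
```

```text
1 [0.22, -0.05, -0.13] [-0.001, 0.055, 0.0] 
2 [0.23, -0.05, -0.11] [-0.001, 0.055, -0.001] 
3 [0.24, -0.04, -0.09] [-0.001, 0.056, 0.0] 
4 [0.05, 0.0, -0.11] [0.0, 0.055, 0.0] 
5 [0.05, 0.0, -0.11] [0.0, 0.056, 0.0] 
6 [0.06, 0.0, -0.1] [0.0, 0.055, 0.0] 
7 [0.03, 0.0, -0.1] [0.0, 0.056, 0.0] 
8 [0.04, 0.0, -0.1] [0.0, 0.055, 0.0]
```

Emit:
apply_moves(targets=[[-1, [0.22, -0.05, -0.13], [-0.001, 0.055, 0]], [-1, [0.23, -0.05, -0.11], [-0.001, 0.055, -0.001]], [-1, [0.24, -0.04, -0.09], [-0.001, 0.056, 0]], [-1, [0.05, 0, -0.11], [0, 0.055, 0]], [-1, [0.05, 0, -0.11], [0, 0.056, 0]], [-1, [0.06, 0, -0.1], [0, 0.055, 0]], [-1, [0.03, 0, -0.1], [0, 0.056, 0]], [-1, [0.04, 0, -0.1], [0, 0.055, 0]]])

```text
t: 55.38
ee_pos: [578.2, 181.2, 196.6]
orientation: [-2.073, -1.592, -0.757]
ft_force: [-0.2, 0.2, -2.4]
width: 62.2
grasp_force: 30.0
```

```bash
python3 chk.py; python3 - <<'E'
from pour import *
p,A=rowsto(wps([(55,132,4),(66,118,4),(82,116,8)]))
p,K,V=cam('scene');cv2.imwrite('pics/k.png',cv2.resize(p[90:270,220:420],None,fx=3,fy=3))
E
```

```text
t 55.38 pos [578.2 181.2 196.6] tooly yaw -15.0 zaxis [ 0.167  0.622 -0.765] q [-0.09  0.37  1.91  0.89  0.95 -0.4 ] w 62.2 gf 30.0 F [-0.2  0.2 -2.4]
delta tool mm [-374.6 -511.9  -58.8] units [ -7.493 -10.238  -1.177] turn z: -15.0 deg (units -0.166) j6 alt
lip calc [551.6  81.6 172.3]
scene calc px [308.3 172.8] net [([308.1, 170.5], 0.97)]
top calc px [235.1 183.7] net [([133.2, 183.2], 0.55)]
lip tri [548.8 231.6 160.7]
1 [-0.08, 0.0, 0.02] [0.0, 0.042, 0.0] 
2 [-0.08, 0.0, 0.02] [0.0, 0.042, 0.0] 
3 [-0.09, 0.0, 0.01] [0.0, 0.042, 0.0] 
4 [-0.08, -0.01, 0.01] [0.0, 0.042, -0.001] 
5 [-0.02, 0.0, -0.06] [0.0, 0.031, 0.0] 
6 [-0.02, 0.0, -0.05] [0.0, 0.03, 0.0] 
7 [-0.01, 0.0, -0.06] [0.0, 0.031, 0.0] 
8 [-0.02, 0.0, -0.06] [0.0, 0.031, 0.0] 
9 [0.02, 0.0, -0.07] [0.0, 0.022, 0.0] 
10 [0.02, 0.0, -0.06] [0.0, 0.022, 0.0] 
11 [0.03, 0.0, -0.07] [0.0, 0.023, 0.0] 
12 [0.02, 0.0, -0.06] [0.0, 0.022, 0.0] 
13 [0.03, 0.0, -0.07] [0.0, 0.022, 0.0] 
14 [0.03, 0.0, -0.06] [0.0, 0.022, 0.0] 
15 [0.03, 0.0, -0.06] [0.0, 0.022, 0.0] 
16 [0.04, 0.0, -0.06] [-0.001, 0.022, 0.0]
```

View pics/k.png

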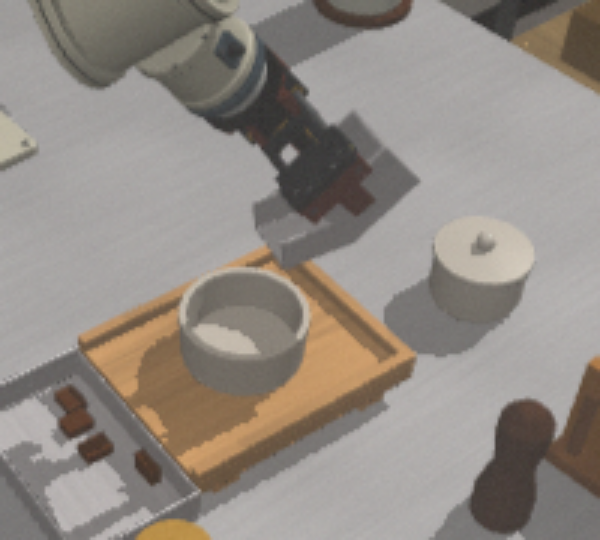

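Crop: the scoop is tilted 40° with its lip at (268,240), above the bowl at (245,320). Everything is clear, so I continue tipping.

Emit:
apply_moves(targets=[[-1, [-0.08, 0, 0.02], [0, 0.042, 0]], [-1, [-0.08, 0, 0.02], [0, 0.042, 0]], [-1, [-0.09, 0, 0.01], [0, 0.042, 0]], [-1, [-0.08, -0.01, 0.01], [0, 0.042, -0.001]], [-1, [-0.02, 0, -0.06], [0, 0.031, 0]], [-1, [-0.02, 0, -0.05], [0, 0.03, 0]], [-1, [-0.01, 0, -0.06], [0, 0.031, 0]], [-1, [-0.02, 0, -0.06], [0, 0.031, 0]]])

```text
t: 56.62
ee_pos: [572.4, 162.3, 185.1]
orientation: [-1.734, -1.337, -1.13]
ft_force: [0.3, 1.1, -2.2]
width: 61.9
grasp_force: 30.0
```

Emit:
apply_moves(targets=[[-1, [0.02, 0, -0.07], [0, 0.022, 0]], [-1, [0.02, 0, -0.06], [0, 0.022, 0]], [-1, [0.03, 0, -0.07], [0, 0.023, 0]], [-1, [0.02, 0, -0.06], [0, 0.022, 0]], [-1, [0.03, 0, -0.07], [0, 0.022, 0]], [-1, [0.03, 0, -0.06], [0, 0.022, 0]], [-1, [0.03, 0, -0.06], [0, 0.022, 0]], [-1, [0.04, 0, -0.06], [-0.001, 0.022, 0]]])

```text
t: 57.62
ee_pos: [566.5, 141.2, 203.2]
orientation: [-1.511, -1.161, -1.32]
ft_force: [-0.5, 0.2, -1.4]
width: 62.2
grasp_force: 30.0
```

Emit:
apply_moves(targets=[[-1, [0, 0, 0], [0, 0, 0]], [-1, [0, 0, 0], [0, 0, 0]], [-1, [0, 0, 0], [0, 0, 0]], [-1, [0, 0, 0], [0, 0, 0]]])

```text
t: 58.12
ee_pos: [566.5, 141.5, 203.4]
orientation: [-1.513, -1.164, -1.318]
ft_force: [-0.1, -0.2, -2.6]
width: 61.9
grasp_force: 30.0
```

```bash
python3 chk.py; python3 - <<'E'
from pour import *
for n in ('scene','top'):
    p,K,V=cam(n);print(n,[(back(r['xy'],K,V,60).round()[:2].tolist(),round(r['score'],2)) for r in ctrl.pinpoint('crouton0',n)])
    if n=='scene': cv2.imwrite('pics/l.png',cv2.resize(p[90:270,220:420],None,fx=3,fy=3))
E
```

```text
t 58.12 pos [566.5 141.5 203.4] tooly yaw -14.9 zaxis [ 0.255  0.957 -0.138] q [-0.41  0.75  1.96  1.38  1.5  -1.15] w 61.9 gf 30.0 F [-0.1 -0.2 -2.6]
delta tool mm [-239.8 -511.2 -252.1] units [ -4.795 -10.224  -5.042] turn z: -14.9 deg (units -0.166) j6 alt
lip calc [551.1  83.2 116.4]
scene calc px [307.5 186.9] net [([309.8, 184.1], 0.87)]
top calc px [236.9 190.5] net [([238.4, 192.1], 0.65)]
lip tri [548.7  83.7 123.2]
scene [([545.0, 93.0], 0.52), ([509.0, 67.0], 0.48), ([571.0, 50.0], 0.45), ([535.0, 58.0], 0.37)]
top [([560.0, 59.0], 0.46), ([523.0, 58.0], 0.42), ([554.0, 100.0], 0.41), ([561.0, 35.0], 0.35)]
```

View pics/l.png

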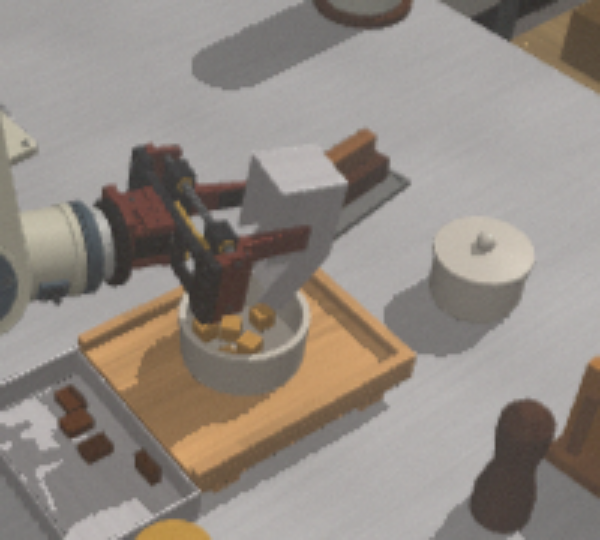

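```bash
python3 - <<'E'
from pour import *
p,A=rowsto(wps([(92,124,4),(84,124,2),(92,124,2)]))
print();p,A=rowsto(wps([(70,124,2),(55,150,3),(40,185,3),(20,205,3),(0,215,3)]),p,A)
E
```

```text
1 [0.07, 0.0, -0.1] [0.0, 0.028, 0.0] 
2 [0.08, 0.01, -0.09] [0.0, 0.027, 0.0] 
3 [0.08, 0.0, -0.09] [0.0, 0.028, 0.0] 
4 [0.08, 0.0, -0.08] [-0.001, 0.027, 0.0] 
5 [-0.07, 0.0, 0.12] [0.0, -0.044, 0.0] 
6 [-0.07, 0.0, 0.13] [0.0, -0.045, 0.0] 
7 [0.06, 0.0, -0.13] [0.0, 0.045, 0.0] 
8 [0.07, 0.0, -0.13] [0.0, 0.044, 0.0] 

1 [-0.25, 0.0, 0.32] [0.0, -0.122, 0.0] !
2 [-0.19, 0.0, 0.36] [0.001, -0.122, 0.0] !
3 [0.06, 0.0, 0.09] [0.0, -0.056, 0.0] 
4 [0.07, 0.0, 0.09] [0.0, -0.055, 0.0] 
5 [0.07, 0.0, 0.08] [0.0, -0.056, 0.0] 
6 [0.09, 0.0, 0.02] [0.0, -0.056, 0.0] 
7 [0.09, 0.0, 0.01] [0.0, -0.055, 0.0] 
8 [0.09, 0.0, 0.0] [0.0, -0.056, 0.001] 
9 [-0.06, 0.0, 0.09] [0.0, -0.074, 0.0] 
10 [-0.05, 0.0, 0.1] [0.0, -0.074, 0.0] 
11 [-0.04, 0.0, 0.11] [0.0, -0.074, 0.0] 
12 [-0.12, 0.0, 0.13] [0.0, -0.074, 0.0] 
13 [-0.11, 0.0, 0.15] [0.0, -0.074, 0.0] 
14 [-0.09, 0.0, 0.16] [0.0, -0.074, 0.0]
```

Emit:
apply_moves(targets=[[-1, [0.07, 0, -0.1], [0, 0.028, 0]], [-1, [0.08, 0.01, -0.09], [0, 0.027, 0]], [-1, [0.08, 0, -0.09], [0, 0.028, 0]], [-1, [0.08, 0, -0.08], [0, 0.027, 0]], [-1, [-0.07, 0, 0.12], [0, -0.044, 0]], [-1, [-0.07, 0, 0.13], [0, -0.045, 0]], [-1, [0.06, 0, -0.13], [0, 0.045, 0]], [-1, [0.07, 0, -0.13], [0, 0.044, 0]]])

```text
t: 59.52
ee_pos: [562.7, 124.9, 221.1]
orientation: [-1.367, -1.053, -1.421]
ft_force: [0.2, 0.1, -2.5]
width: 62.1
grasp_force: 30.0
```

Emit:
apply_moves(targets=[[-1, [0, 0, 0], [0, 0, 0]], [-1, [0, 0, 0], [0, 0, 0]], [-1, [-0.12, 0, 0.16], [0, -0.061, 0]], [-1, [-0.12, 0, 0.16], [0, -0.061, 0]], [-1, [-0.1, 0, 0.18], [0, -0.061, 0]], [-1, [-0.1, 0, 0.18], [0, -0.061, 0]], [-1, [0.06, 0, 0.09], [0, -0.056, 0]], [-1, [0.07, 0, 0.09], [0, -0.055, 0]]])

```text
t: 60.52
ee_pos: [573.4, 166.0, 197.9]
orientation: [-1.821, -1.4, -1.05]
ft_force: [0.1, 0.3, -2.0]
width: 61.8
grasp_force: 30.0
```

Emit:
apply_moves(targets=[[-1, [0.07, 0, 0.08], [0, -0.056, 0]], [-1, [0.09, 0, 0.02], [0, -0.056, 0]], [-1, [0.09, 0, 0.01], [0, -0.055, 0]], [-1, [0.09, 0, 0], [0, -0.056, 0]], [-1, [-0.06, 0, 0.09], [0, -0.074, 0]], [-1, [-0.05, 0, 0.1], [0, -0.074, 0]], [-1, [-0.04, 0, 0.11], [0, -0.074, 0]], [-1, [-0.12, 0, 0.13], [0, -0.074, 0]]])

```text
t: 61.52
ee_pos: [576.7, 179.1, 183.9]
orientation: [-2.372, -1.822, -0.276]
ft_force: [-0.6, -0.2, -2.6]
width: 62.0
grasp_force: 30.0
```

Emit:
apply_moves(targets=[[-1, [-0.11, 0, 0.15], [0, -0.074, 0]], [-1, [-0.09, 0, 0.16], [0, -0.074, 0]], [-1, [0, 0, 0], [0, 0, 0]]])

```text
t: 61.9
ee_pos: [574.5, 173.8, 165.6]
orientation: [-2.488, -1.917, -0.001]
ft_force: [-0.3, -0.7, -1.6]
width: 61.7
grasp_force: 30.0
```

```bash
python3 chk.py; python3 - <<'E'
from pour import *
for n in ('scene','top'):
    p,K,V=cam(n);print(n,[(np.round(r['xy']).tolist(),back(r['xy'],K,V,60).round()[:2].tolist(),round(r['score'],2)) for r in ctrl.pinpoint('crouton0',n)])
b=fit('bowl',[546.5,62,0],45,yaw=False)
p,T=scoop_tool(np.array([606,-333,0.]),17,0,0,g=(4.5,0,25.2))
print(p);rowsto([(p+[0,0,165],T,18)])
E
```

```text
t 61.9 pos [574.5 173.8 165.6] tooly yaw -14.8 zaxis [ 0.     0.001 -1.   ] q [0.27 0.41 1.7  0.   1.03 0.53] w 61.7 gf 30.0 F [-0.3 -0.7 -1.6]
delta tool mm [-314.8 -511.1  165.4] units [ -6.296 -10.223   3.308] turn z: -14.8 deg (units -0.164) j6 alt
lip calc [550.4  82.4 213.4]
scene calc px [309.  161.1] net [([309.3, 159.8], 0.65)]
top calc px [232.7 179. ] net [([233.8, 182.1], 0.82)]
lip tri [545.4  82.7 213.5]
scene [([308.0, 198.0], [546.0, 94.0], 0.51), ([299.0, 201.0], [540.0, 63.0], 0.44), ([242.0, 223.0], [505.0, -119.0], 0.44), ([303.0, 211.0], [578.0, 46.0], 0.39), ([280.0, 296.0], [758.0, -177.0], 0.22)]
top [([252.0, 204.0], [531.0, 55.0], 0.59), ([230.0, 197.0], [552.0, 103.0], 0.59), ([252.0, 210.0], [517.0, 54.0], 0.52), ([248.0, 194.0], [556.0, 62.0], 0.5), ([261.0, 191.0], [561.0, 33.0], 0.43)]
bowl x,y,yawdeg [546.1  62. ]  1-IoU 0.241 cams 2
[ 610.3033714  -331.68432733   -6.8       ]
1 [-0.53, 0.18, 0.01] [0.0, 0.0, 0.036] 
2 [-0.52, 0.21, 0.01] [0.0, 0.0, 0.036] 
3 [-0.51, 0.24, 0.01] [0.0, 0.0, 0.035] 
4 [-0.49, 0.27, 0.0] [0.0, 0.0, 0.036] 
5 [-0.47, 0.3, 0.01] [0.0, 0.0, 0.036] 
6 [-0.46, 0.32, 0.01] [0.0, 0.0, 0.036] 
7 [-0.44, 0.35, 0.01] [0.0, 0.0, 0.036] 
8 [-0.42, 0.37, 0.01] [0.0, 0.0, 0.036] 
9 [-0.4, 0.4, 0.01] [0.0, 0.0, 0.035] 
10 [-0.38, 0.41, 0.01] [0.0, 0.0, 0.036] 
11 [-0.35, 0.44, 0.0] [0.0, 0.0, 0.036] 
12 [-0.32, 0.45, 0.01] [0.0, 0.0, 0.036] 
13 [-0.3, 0.48, 0.01] [0.0, 0.0, 0.036] 
14 [-0.28, 0.49, 0.01] [0.0, 0.0, 0.035] 
15 [-0.24, 0.5, 0.01] [0.0, 0.0, 0.036] 
16 [-0.22, 0.52, 0.01] [0.0, 0.0, 0.036] 
17 [-0.18, 0.53, 0.0] [0.0, -0.001, 0.036] 
18 [-0.16, 0.54, 0.01] [0.0, 0.0, 0.036]
```

Top view: five croutons, all within the bowl. Now the scoop goes back.

Emit:
apply_moves(targets=[[-1, [-0.53, 0.18, 0.01], [0, 0, 0.036]], [-1, [-0.52, 0.21, 0.01], [0, 0, 0.036]], [-1, [-0.51, 0.24, 0.01], [0, 0, 0.035]], [-1, [-0.49, 0.27, 0], [0, 0, 0.036]], [-1, [-0.47, 0.3, 0.01], [0, 0, 0.036]], [-1, [-0.46, 0.32, 0.01], [0, 0, 0.036]], [-1, [-0.44, 0.35, 0.01], [0, 0, 0.036]], [-1, [-0.42, 0.37, 0.01], [0, 0, 0.036]]])

```text
t: 63.5
ee_pos: [591.0, -52.6, 162.3]
orientation: [2.857, 1.305, 0.001]
ft_force: [-0.2, -0.0, -2.3]
width: 61.9
grasp_force: 30.0
```

Emit:
apply_moves(targets=[[-1, [-0.4, 0.4, 0.01], [0, 0, 0.035]], [-1, [-0.38, 0.41, 0.01], [0, 0, 0.036]], [-1, [-0.35, 0.44, 0], [0, 0, 0.036]], [-1, [-0.32, 0.45, 0.01], [0, 0, 0.036]], [-1, [-0.3, 0.48, 0.01], [0, 0, 0.036]], [-1, [-0.28, 0.49, 0.01], [0, 0, 0.035]], [-1, [-0.24, 0.5, 0.01], [0, 0, 0.036]], [-1, [-0.22, 0.52, 0.01], [0, 0, 0.036]]])

```text
t: 64.5
ee_pos: [606.5, -276.5, 158.7]
orientation: [3.076, 0.636, 0.001]
ft_force: [-0.1, 0.9, -2.5]
width: 61.9
grasp_force: 30.0
```

Emit:
apply_moves(targets=[[-1, [-0.18, 0.53, 0], [0, 0, 0.036]], [-1, [-0.16, 0.54, 0.01], [0, 0, 0.036]], [-1, [0, 0, 0], [0, 0, 0]], [-1, [0, 0, 0.4], [0, 0, 0]], [-1, [0, 0, 0.6], [0, 0, 0]], [-1, [0, 0, 0.6], [0, 0, 0]], [-1, [0, 0, 0.5], [0, 0, 0]], [-1, [0, 0, 0.4], [0, 0, 0]]])

```text
t: 65.5
ee_pos: [609.8, -330.1, 30.9]
orientation: [-3.105, -0.466, 0.002]
ft_force: [-0.3, 0.7, -2.4]
width: 62.2
grasp_force: 30.0
```

```bash
python3 chk.py; python3 - <<'E'
from pour import *
p,T=scoop_tool(np.array([606,-333,0.]),17,0,0,g=(4.5,0,25.2))
rowsto([(p+[0,0,4],T,5)])
E
```

```text
t 65.5 pos [ 609.8 -330.1   30.9] tooly yaw -72.9 zaxis [-0.001  0.001 -1.   ] q [-0.51  0.7   1.54  0.    0.9   0.76] w 62.2 gf 30.0 F [-0.3  0.7 -2.4]
delta tool mm [-486.1 -494.4   32.1] units [-9.722 -9.889  0.643] turn z: -72.9 deg (units -0.810) j6 alt
lip calc [ 519.5 -357.9   78.8]
scene calc px [166.4 265.2] net [([168.0, 264.2], 0.59), ([334.4, 149.6], 0.48)]
top calc px [434.1 199.5] net []
1 [0.0, 0.0, 0.14] [0.0, 0.0, 0.0] 
2 [0.0, 0.0, 0.15] [0.0, 0.0, 0.0] 
3 [-0.01, 0.0, 0.14] [0.0, 0.0, 0.0] 
4 [0.0, 0.01, 0.14] [0.0, 0.0, 0.0] 
5 [0.0, 0.0, 0.15] [0.0, 0.0, 0.0]
```

Emit:
apply_moves(targets=[[-1, [0, 0, 0.2], [0, 0, 0]], [-1, [0, 0, 0.2], [0, 0, 0]], [-1, [0, 0, 0.15], [0, 0, 0]], [-1, [0, 0, 0.05], [0, 0, 0]], [-1, [0, 0, 0], [0, 0, 0]], [-1, [0, 0, 0], [0, 0, 0]]])

```text
t: 66.45
ee_pos: [611.0, -331.8, 3.7]
orientation: [3.106, 0.464, 0.002]
ft_force: [0.2, -0.5, -2.6]
width: 61.7
grasp_force: 30.0
```

Emit:
apply_moves(targets=[[-1, [0, 0, 0.1], [0, 0, 0]], [-1, [0, 0, 0.07], [0, 0, 0]], [-1, [0, 0, 0.03], [0, 0, 0]], [-1, [0, 0, 0], [0, 0, 0]]])

```text
t: 66.95
ee_pos: [610.7, -331.6, -6.6]
orientation: [3.107, 0.464, 0.001]
ft_force: [-0.9, 0.1, -1.0]
width: 62.0
grasp_force: 30.0
```

Emit:
apply_moves(targets=[[-1, [0, 0, 0.01], [0, 0, 0]], [-1, [0, 0, 0], [0, 0, 0]]])

```text
t: 67.2
ee_pos: [610.8, -331.6, -6.7]
orientation: [3.107, 0.464, 0.001]
ft_force: [-1.2, 1.2, 4.0]
width: 61.7
grasp_force: 30.0
```

In contact. I release and rise.

Emit:
apply_moves(targets=[[0.7, [0, 0, 0], [0, 0, 0]], [1, [0, 0, 0], [0, 0, 0]], [1, [0, 0, 0], [0, 0, 0]], [1, [0, 0, 0], [0, 0, 0]], [1, [0, 0, 0], [0, 0, 0]], [1, [0, 0, -0.2], [0, 0, 0]], [1, [0, 0, -0.5], [0, 0, 0]], [1, [0, 0, -0.8], [0, 0, 0]]])

```text
t: 68.2
ee_pos: [609.8, -331.1, 68.0]
orientation: [-3.106, -0.464, 0.002]
ft_force: [-0.2, -0.7, 0.5]
width: 88.1
grasp_force: 0.0
```

Emit:
apply_moves(targets=[[1, [0, 0, -0.8], [0, 0, 0]], [1, [0, 0, -0.8], [0, 0, 0]], [1, [-0.5, 0, -0.5], [0, 0, 0]], [1, [-0.8, 0, 0], [0, 0, 0]], [1, [-0.8, 0, 0], [0, 0, 0]], [1, [-0.8, 0, 0], [0, 0, 0]], [1, [-0.5, 0, 0], [0, 0, 0]], [1, [0, 0, 0], [0, 0, 0]]])

```text
t: 69.2
ee_pos: [447.1, -381.8, 173.3]
orientation: [3.107, 0.461, 0.002]
ft_force: [-0.4, 0.8, -0.3]
width: 87.7
grasp_force: 0.0
```

```bash
python3 - <<'E'
from h import *
plan([0,0,0],0)
fit('scraper',[390.8,342,.1],6);fit('bowl',[546,62,0],45,yaw=False);fit('scoop',[607,-332,.3]);fit('jam',[721,-157,0],yaw=False);fit('crock',[603,342,0],yaw=False)
a,_,_=cam('scene');b,_,_=cam('top')
cv2.imwrite('pics/m.png',np.hstack([cv2.resize(a[110:340,130:430],(400,307)),cv2.resize(b[120:320,90:470],(400,211)).copy() if 0 else cv2.copyMakeBorder(cv2.resize(b[120:320,90:470],(400,211)),0,96,0,0,cv2.BORDER_CONSTANT)]))
E
```

```text
t 69.2 pos [ 447.1 -381.8  173.3] tooly yaw -73.1 zaxis [ 0.001 -0.    -1.   ] q [-0.73  0.38  1.72  0.    1.04  0.55] w 87.7 gf 0.0 F [-0.4  0.8 -0.3]
delta tool mm [-317.  -495.4  172.6] units [-6.341 -9.907  3.453] turn z: -73.1 deg (units -0.812) j6 alt
scraper x,y,yawdeg [390.1 340.3] 5.9 1-IoU 0.052 cams 2
bowl x,y,yawdeg [546.1  62.2]  1-IoU 0.194 cams 2
scoop x,y,yawdeg [ 608.6 -332.1] 16.2 1-IoU 0.098 cams 2
jam x,y,yawdeg [ 721.  -159.2]  1-IoU 0.108 cams 2
crock x,y,yawdeg [605.1 344.6]  1-IoU 0.151 cams 2
```

View pics/m.png

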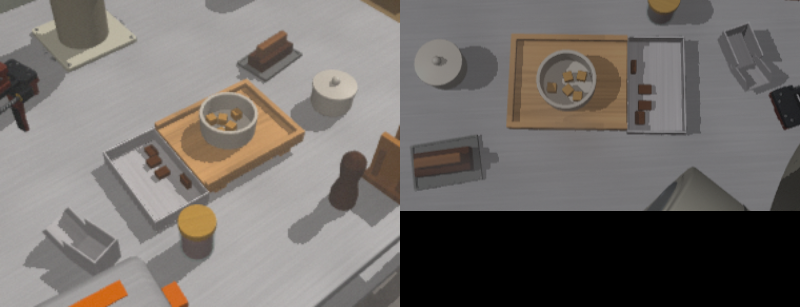

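All four chips are in the tray, the scraper stands on the rest, and the bowl with five croutons sits mid-board. The scoop is upright and empty, and the crock and jar haven't moved. I hand the job in.

```bash
python3 -c "
from workcell import ctrl
print(ctrl.close_job())"
```

```text
the job is handed in; nothing more can be done
None
```

The job is done and handed in: all four chips are in the tray, the scraper is back upright on the rest, the bowl sits about 6 mm off the board's centre with all five croutons in it, the empty scoop stands upright on the steel top, and the crock and jam jar were not moved.

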